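# Full tea tin to the stand, empty tin to the wash tray

### The job

One of the two look-alike tea tins is full and the other is nearly empty: feel which is which by lifting them. Stand the full tin on the stand's pan while its red keeper is still back and let go, then slide the keeper up until it stops, with the tin held snugly between keeper and fence. Stand the nearly empty tin upright in the grey wash tray; set the tins down, do not drop or tip them, and leave the cups, the syrup bottle and the beaker alone.

Things in the scene. Friction and masses are not known exactly. Their poses are not given: they have to be found in the camera images.
- tin_a_center (a point): centre of one of two look-alike green round tea tins with a pale band, 60 mm across, 85 mm tall to the flat steel lid; point 42.5 mm above its underside. A fixed round wooden knob, 26 mm across, 34 mm tall, rises from the lid (42.5 to 76.5 mm above this point) to lift it by; the lid stays on. Exactly one tin is full (0.55 to 0.75 kg), the other nearly empty (0.22 to 0.26 kg): unseen, differs each time
- tin_b_center (a point): centre of the other tin, same look and sizes
- pan_top (a point): centre of the top of the stand's steel pan, 100 mm (x) by 80 mm (y), 50 mm above the counter when empty; always level. The stand is on the robot's left or right, turned up to 0.3 rad about the vertical; this point's x axis runs along the stand from the keeper (nearer the robot) to the fence, z up
- pan (a joint): how far the pan has sunk on its spring, m: 0 empty, about 2 mm per newton (4 to 5 mm under the nearly empty tin, 11 to 15 mm under the full one), at most 22 mm
- keeper_face (a point): centre of the face of the keeper's red pad that meets the tin, 76 mm wide, edges 57 to 89 mm above the counter; the face looks along the stand's +x (this point's x axis). It starts 45 to 55 mm short of the pan's centre
- keeper_handle (a point): grip point on the keeper's black upright handle, 20 mm square, its top 16 mm above this point and clear down to 30 mm below it; 65 mm behind the pad's face, on the side away from the tin, moving with the pad; axes as the stand's
- keeper (a joint): how far the keeper has slid along the stand's +x towards the fence, m: 0 fully back (starts within 10 mm of that), up to 0.075; it slides with about 1.5 N of friction and stays where it is left
- fence_face (a point): centre of the face of the fixed white fence at the far end of the pan, 124 mm wide, edges 56 to 92 mm above the counter, facing the keeper; x axis as the stand's. It lies 45 to 60 mm beyond the pan's centre, set differently each time
- wash_tray: open grey plastic tray fixed to the counter, outside 170 by 170 mm and 45 mm tall, walls and floor 5 mm thick; origin under its middle, x and y along its sides; on the other side from the stand
- tin_a: the tin of point tin_a_center; origin at the centre of its underside
- tin_b: the tin of point tin_b_center; origin at the centre of its underside
- cup_stack: bystander: stack of paper cups, 80 mm across, 110 mm tall; origin under its middle
- syrup: bystander: amber syrup bottle, 60 mm across, 140 mm tall; origin under its middle
- beaker: bystander: clear measuring beaker, 68 mm across, 80 mm tall; origin under its middle

How it is judged (in metres and radians):
On the way, in this order (a step that is already met when the one before it is completed fails the run):
1. the full tin stands on the pan, let go, with the keeper still back (value of joint pan above 0.008 m and value of joint keeper below 0.025 m and ((y of tin_a_center in the frame of pan_top between -0.025 and 0.025 m and x of tin_a_center in the frame of pan_top between -0.045 and 0.045 m and z of tin_a_center in the frame of pan_top between 0.037 and 0.048 m and angle between tin_a_center's own z axis and vertical below 0.12 rad and contact force between tin_a and the fingers below 0.1 N) or (y of tin_b_center in the frame of pan_top between -0.025 and 0.025 m and x of tin_b_center in the frame of pan_top between -0.045 and 0.045 m and z of tin_b_center in the frame of pan_top between 0.037 and 0.048 m and angle between tin_b_center's own z axis and vertical below 0.12 rad and contact force between tin_b and the fingers below 0.1 N))), for 0.2 s.
2. the keeper has been slid up and the full tin is snug between keeper and fence (value of joint pan above 0.008 m and ((y of tin_a_center in the frame of pan_top between -0.025 and 0.025 m and x of tin_a_center in the frame of pan_top between -0.045 and 0.045 m and z of tin_a_center in the frame of pan_top between 0.037 and 0.048 m and angle between tin_a_center's own z axis and vertical below 0.12 rad and x of tin_a_center in the frame of fence_face above -0.034 m and x of tin_a_center in the frame of keeper_face below 0.034 m) or (y of tin_b_center in the frame of pan_top between -0.025 and 0.025 m and x of tin_b_center in the frame of pan_top between -0.045 and 0.045 m and z of tin_b_center in the frame of pan_top between 0.037 and 0.048 m and angle between tin_b_center's own z axis and vertical below 0.12 rad and x of tin_b_center in the frame of fence_face above -0.034 m and x of tin_b_center in the frame of keeper_face below 0.034 m))), for 0.2 s.
At the end, for the whole second after the job is handed in: Full tin upright (0.12 rad) on the pan, within 25 mm of its middle line, pan sunk over 8 mm, at most 4 mm of play from tin to fence and from keeper pad to tin; nearly empty tin upright (0.12 rad) on the floor of the wash tray; both at rest (value of joint pan above 0.008 m and ((y of tin_a_center in the frame of pan_top between -0.025 and 0.025 m and x of tin_a_center in the frame of pan_top between -0.045 and 0.045 m and z of tin_a_center in the frame of pan_top between 0.037 and 0.048 m and angle between each of tin_a_center, tin_b_center's own z axis and vertical below 0.12 rad and x of tin_a_center in the frame of fence_face above -0.034 m and x of tin_a_center in the frame of keeper_face below 0.034 m and x of tin_b_center in the frame of wash_tray between -0.056 and 0.056 m and y of tin_b_center in the frame of wash_tray between -0.056 and 0.056 m and z of tin_b_center in the frame of wash_tray below 0.056 m) or (y of tin_b_center in the frame of pan_top between -0.025 and 0.025 m and x of tin_b_center in the frame of pan_top between -0.045 and 0.045 m and z of tin_b_center in the frame of pan_top between 0.037 and 0.048 m and angle between each of tin_b_center, tin_a_center's own z axis and vertical below 0.12 rad and x of tin_b_center in the frame of fence_face above -0.034 m and x of tin_b_center in the frame of keeper_face below 0.034 m and x of tin_a_center in the frame of wash_tray between -0.056 and 0.056 m and y of tin_a_center in the frame of wash_tray between -0.056 and 0.056 m and z of tin_a_center in the frame of wash_tray below 0.056 m)) and linear speed of each of tin_a, tin_b below 0.02 m/s); the robot touches nothing.
It fails at once if the stack of paper cups is moved by more than 30 mm (distance of cup_stack from where it was at the start of the episode above 0.03 m).
It fails at once if the syrup bottle is moved by more than 30 mm (distance of syrup from where it was at the start of the episode above 0.03 m).
It fails at once if the measuring beaker is moved by more than 30 mm (distance of beaker from where it was at the start of the episode above 0.03 m).
It fails at once if a tin is tipped by more than 0.6 rad (angle between any of tin_a_center, tin_b_center's own z axis and vertical above 0.6 rad).
It fails at once if a tin is dropped: it moves faster than 0.75 m/s while no finger holds it ((linear speed of tin_a above 0.75 m/s and contact force between tin_a and the fingers below 0.1 N) or (linear speed of tin_b above 0.75 m/s and contact force between tin_b and the fingers below 0.1 N)).
It also fails if it takes over 72 s, if anything falls off the work surface, if the arm or the gripper's body presses on something with over 40 N, if the wrist force passes 120 N, or if a joint passes its speed limit or range.

### The arm

A 7-joint arm with a two-finger parallel gripper is mounted at the origin on the work surface. World frame = base frame: x ahead of the robot, y to its left, z up, the work surface at z = 0. Lengths are in m, angles in degrees, forces in N, time in s.
With the tool pointing down it reaches from about 0.425 to 0.875 m from the base axis. Payload 4.7 kg.
Tool frame: the origin (TCP) lies midway between the tips of the shut fingers; the grasp point (between the pads) lies 19 mm behind it; z points along the fingers, x is the direction in which the jaws open and shut, and the axes are right-handed (so a half turn about z gives the same grasp; the last joint's range is limited). The gripper opens to 87 mm and grips with 3 to 60 N. Pads are 19 mm wide; open, the fingers measure 117 mm over their backs; the gripper's body (75 mm by 190 mm) begins 51 mm behind the grasp point.
Start: joints at [-70.01, 18.392, -4.016, 83.108, 1.295, 78.541, -3.26], TCP at [0.214, 0.614, 0.223] pointing down, gripper open.
Joint ranges: [-163.93, 163.93], [-17.29, 119.83], [-79.2, 71.16], [3.27, 140.29], [-89.18, 269.18], [5.43, 117.66], [-154.24, 154.24]. Speed limits (degrees/s): [147.25, 147.25, 180, 180, 180, 180, 180].

### API

Orientations are given as [roll, pitch, yaw] about the fixed x, y, z axes, in that order (R = Rz(yaw) Ry(pitch) Rx(roll)).
In Python, from cell import env gives the robot as it stands.
- The arm moves only by the tool arm_command, never from a script. Its argument "steps" is a list of rows, each an object with "delta_pos": the shift along the world's x, y, z in mm, a list of three; "turn": the turn about the world's z in degrees. In form: [{"delta_pos": [tx, ty, tz], "turn": turn}, ...]. A call has 1 to 8 rows; each row is the pose to reach, as a shift and turn from the pose commanded when the call began; what a row does not reach only later rows make up. A row lasts 1/12 s, in which the tool goes at most 41.7 mm and 7.16 degrees, less where a joint would pass 70% of its speed; a pose out of reach is approached as far as the arm can. A call with a gripper value outside its range is refused whole. "gripper" is the finger opening in mm, from 0 to 87, set as the call begins (left out, the last holds). The fingers move at their own pace and stop on an object; "grip_force" is the grip in N (left out, the last holds). Time passes only in rows, so rows that repeat a pose let the fingers close. It gives the time, the measured TCP pose, the force and the opening at its end, in the units of the state.
- env.get_obs(): the state, without advancing time (a new reading comes with each control period).
- env.read_camera(name): name is "scene" or "side" or "wrist"; returns the picture (400x640x3 uint8, blue, green, red); there is no depth.
- env.camera_model(name): a dict with "fx", "fy", "cx", "cy" (pixels), "R" (3x3) and "t" (3): a world point X has camera coordinates R X + t; the wrist camera has in their place "hand_eye" (4x4, takes a point from camera to tool coordinates, whose origin is the TCP and whose axes are the tool frame's). Camera axes: x right, y down, z forward; pixel columns grow to the right and rows downward; lengths in m; the calibration is good to about 2 mm. The wrist camera is an equidistant fisheye: a pixel r from the principal point sees the ray r / f radians off the axis. A picture is of the moment at which its call begins: read the wrist's pose just before it. camera_model takes no time and is no camera call.
- env.sign_off(): hands the job in, once; it reports no verdict.
Trained networks look in the newest picture that a camera, given by its name, has taken for a name from the list of things; names that differ only in an ending like _2 or _b are one class to them, and where a whole thing is asked for, a point or a joint stands for the part that bears it (a point fixed in the world has none). Each returns a list of dicts, best first, with "p" (0 to 1); they miss things now and then, are a little off and sometimes report something else, mostly with a low value. They report only what shows in the picture. A call takes as long as a camera call.
- env.masks_of(camera, thing): "region" (400x640 bool, what is visible of it) and "extent" ([left, top, right, bottom] in pixels, round what is visible of it).
- env.landmark_of(camera, thing): "location" ([column, row] in pixels: a listed point, or the origin of a listed thing).
The state is a dict: "time_s": time; "qpos": joint angles; "joint_velocities": joint speeds; "effort": joint torques, N m; "tool_pos": TCP position; "tool_rot": TCP orientation; "force": force on the tool from outside, world axes, zero at the start; "wrist_torque": the same for the moment, N m; "grip_width": finger opening in m.
Only numpy, scipy, OpenCV 4.12 (cv2) and the standard library are available. Lean on these libraries where they do the work, as an engineer would, in place of code of your own. Each camera call takes 0.05 s, during which the arm holds its last target.

## Working session

There is one attempt and no reset: what is moved stays moved. The work goes in short steps, Python scripts to look and compute and a tool call to move; the robot and the scene stay as the last step left them, time stands still between calls to the robot, and variables do not carry over. Pictures are saved under pics/ and viewed, and the job is handed in when it is done.

Besides the shell and the picture viewer there is one more tool, called after "Request:" as a command line: name --argument value ..., lists and objects as JSON in quotes. arm_command: Moves the arm, as the interface text tells. Its arguments: {"type":"object","properties":{"steps":{"type":"array"},"gripper":{"type":"number"},"grip_force":{"type":"number"}},"required":["steps"]}

```bash
ls; mkdir -p pics; cat > h.py <<'E'
import numpy as np,cv2
from cell import env
def ray(cam,px):
    m=env.camera_model(cam);u,v=px
    d=np.array([(u-m['cx'])/m['fx'],(v-m['cy'])/m['fy'],1.0])
    R=np.array(m['R']);t=np.array(m['t']);return -R.T@t,R.T@d
def atz(cam,px,z):
    o,d=ray(cam,px);return o+d*(z-o[2])/d[2]
def tri(p1,p2):
    o1,d1=ray('scene',p1);o2,d2=ray('side',p2)
    d1=d1/np.linalg.norm(d1);d2=d2/np.linalg.norm(d2)
    A=np.stack([d1,-d2],1);s=np.linalg.lstsq(A,o2-o1,rcond=None)[0]
    a=o1+d1*s[0];b=o2+d2*s[1];return (a+b)/2,np.linalg.norm(a-b)
E
python3 - <<'E'
from h import *
np.set_printoptions(precision=4,suppress=True)
for c in['scene','side']:
    im=env.read_camera(c);cv2.imwrite(f'pics/{c}0.png',im)
    m=env.camera_model(c);print(c,m)
    for t in['tin_a_center','pan_top','keeper_face','keeper_handle','fence_face','wash_tray','cup_stack','syrup','beaker']:
        for r in env.landmark_of(c,t)[:3]:
            print(t,np.round(r['location'],1),round(r['p'],2))
o=env.get_obs();print(o)
E
```

```text
pics
scene {'fx': 375.8173631770001, 'fy': 375.8173631770001, 'cx': 314.25683106929824, 'cy': 199.2075204118917, 'R': array([[ 0.6738,  0.7387, -0.0187],
       [ 0.4744, -0.4519, -0.7555],
       [-0.5665,  0.5001, -0.6549]]), 't': array([-0.4033, -0.2289,  1.4024])}
tin_a_center [341.9 205.2] 0.77
pan_top [216.  256.8] 0.68
keeper_face [207.1 236.6] 0.6
keeper_handle [187.9 217.4] 0.76
keeper_handle [294.3 221.7] 0.2
fence_face [229.7 257.9] 0.7
wash_tray [373.3 173.9] 0.8
cup_stack [385.  246.1] 0.74
cup_stack [352.2 284.3] 0.3
syrup [351.  280.8] 0.83
beaker [286.4 175.6] 0.93
side {'fx': 393.24879743160125, 'fy': 393.24879743160125, 'cx': 320.6255124051711, 'cy': 195.1476600469034, 'R': array([[ 0.8579, -0.5133,  0.0237],
       [-0.2387, -0.439 , -0.8662],
       [ 0.455 ,  0.7375, -0.4991]]), 't': array([-0.5157,  0.2125,  0.643 ])}
tin_a_center [321.  192.5] 0.75
pan_top [389.5 285.8] 0.74
keeper_face [368.4 287.5] 0.9
keeper_handle [334.  291.7] 0.62
fence_face [418.1 265.6] 0.6
fence_face [321.3 194.9] 0.46
wash_tray [268.  178.3] 0.78
cup_stack [368.9 194. ] 0.87
cup_stack [342.3 221.5] 0.62
syrup [411.2 213.4] 0.57
beaker [229.4 237.8] 0.82
beaker [323.  193.1] 0.3
{'time_s': 1.0, 'qpos': array([-70.0115,  18.3911,  -4.0161,  83.1065,   1.2946,  78.5417,
        -3.2594]), 'joint_velocities': array([ 0.0534,  0.0073,  0.0598,  0.0194, -0.0054,  0.1084, -0.0635]), 'effort': array([ -0.0001, -49.112 ,  -0.4033, -31.2777,  -0.0638,   0.0338,
         0.    ]), 'tool_pos': array([0.2136, 0.6139, 0.2226]), 'tool_rot': array([179.9977,  -0.0058,  70.8208]), 'force': array([0.6144, 0.1303, 0.4602]), 'wrist_torque': array([ 0.011 , -0.0896,  0.0065]), 'grip_width': 0.0870869372667265}
```

View pics/scene0.png

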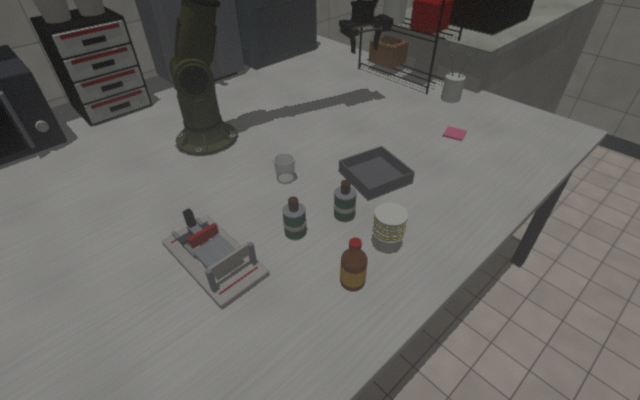

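View pics/side0.png

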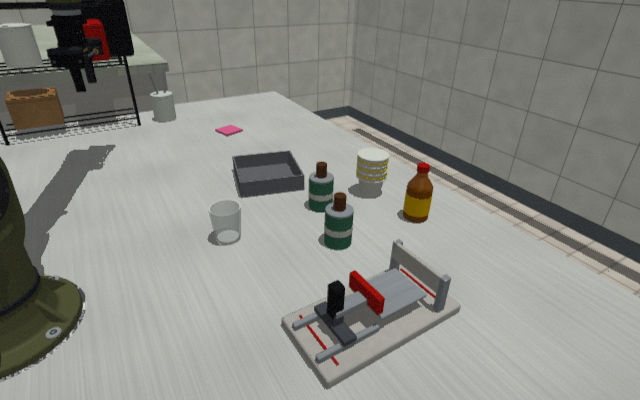

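```bash
python3 - <<'E'
from h import *
np.set_printoptions(precision=4,suppress=True)
P={'pan_top':((216,256.8),(389.5,285.8)),'kf':((207.1,236.6),(368.4,287.5)),'kh':((187.9,217.4),(334,291.7)),'ff':((229.7,257.9),(418.1,265.6)),'tray':((373.3,173.9),(268,178.3)),'cup':((385,246.1),(368.9,194)),'syr':((351,280.8),(411.2,213.4)),'beak':((286.4,175.6),(229.4,237.8)),'tin1':((341.9,205.2),(321,192.5))}
for k,(a,b) in P.items():print(k,*tri(a,b))
im=env.read_camera('wrist');cv2.imwrite('pics/wrist0.png',im)
for c in['scene','side']:
    for r in env.masks_of(c,'tin_a'): print(c,r['p'],r['extent'])
E
```

```text
pan_top [ 0.5691 -0.2869  0.0508] 0.013433291300745357
kf [ 0.5208 -0.2819  0.072 ] 0.0005712320836642155
kh [ 0.4516 -0.2885  0.0973] 0.00707651559316588
ff [ 0.6238 -0.2833  0.0787] 0.004438262694446779
tray [0.5857 0.2655 0.0078] 0.007801977090329563
cup [ 0.7971  0.0719 -0.0081] 0.0019142561315340255
syr [ 0.816  -0.0765  0.0032] 0.010575857272866668
beak [0.3983 0.0594 0.0035] 0.013092744859737238
tin1 [0.6418 0.0663 0.0406] 0.0035477767910450137
scene 0.88 [284.2, 197.9, 310.6, 238.0]
scene 0.77 [334.3, 181.9, 357.7, 222.2]
scene 0.23 [194.7, 237.3, 237.1, 265.3]
side 0.78 [324.2, 194.8, 354.5, 252.7]
```

The scene view shows the stand at about (215,260), the tins at (294,220) and (345,203), and the tray at (376,172). The side view agrees. I'll zoom in to get the stand's yaw and the tin positions.

```bash
python3 - <<'E'
from h import *
a=cv2.imread('pics/scene0.png')[190:310,150:310];b=cv2.imread('pics/side0.png')[225:385,270:480]
cv2.imwrite('pics/za.png',cv2.resize(a,None,fx=5,fy=5,interpolation=cv2.INTER_CUBIC))
cv2.imwrite('pics/zb.png',cv2.resize(b,None,fx=3.5,fy=3.5,interpolation=cv2.INTER_CUBIC))
for c in['scene','side']:
    for t in ['tin_a','tin_b']:
      for r in env.masks_of(c,t): print(c,r['p'],r['extent'])
E
```

```text
scene 0.88 [284.2, 197.9, 310.6, 238.0]
scene 0.77 [334.3, 181.9, 357.7, 222.2]
scene 0.23 [194.7, 237.3, 237.1, 265.3]
scene 0.88 [284.2, 197.9, 310.6, 238.0]
scene 0.77 [334.3, 181.9, 357.7, 222.2]
scene 0.23 [194.7, 237.3, 237.1, 265.3]
side 0.78 [324.2, 194.8, 354.5, 252.7]
side 0.78 [324.2, 194.8, 354.5, 252.7]
```

View pics/za.png

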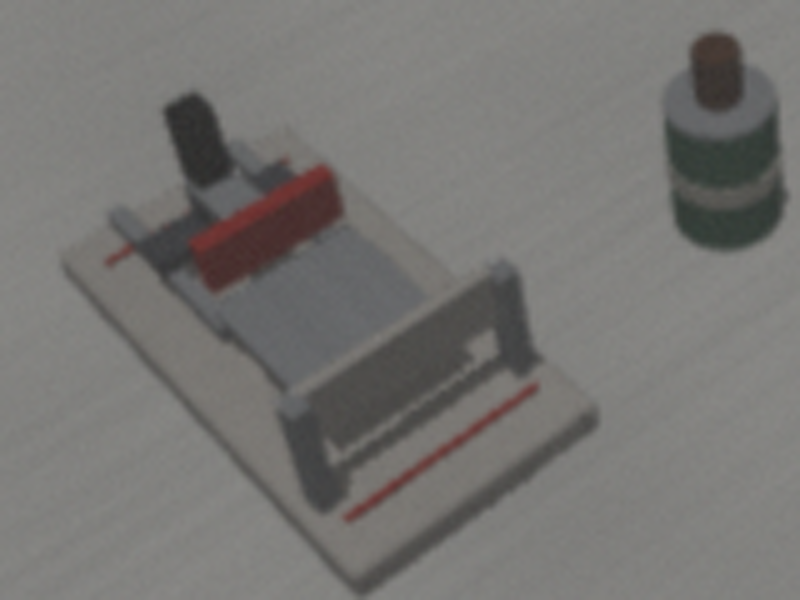

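View pics/zb.png

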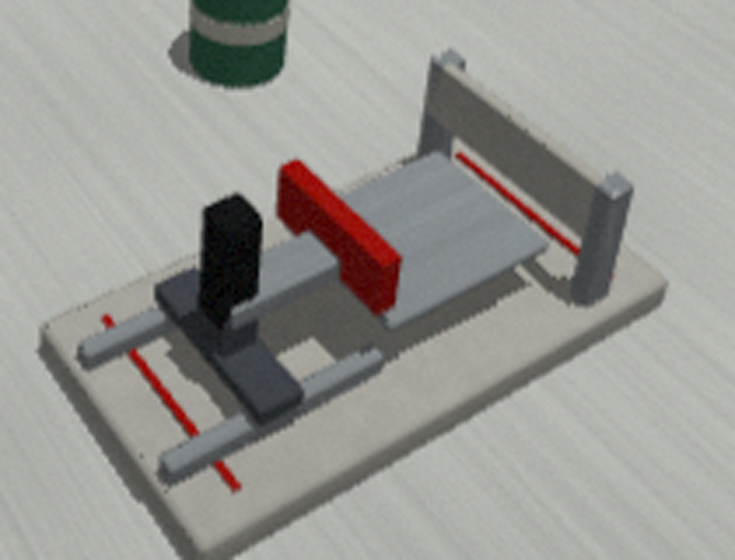

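View pics/wrist0.png

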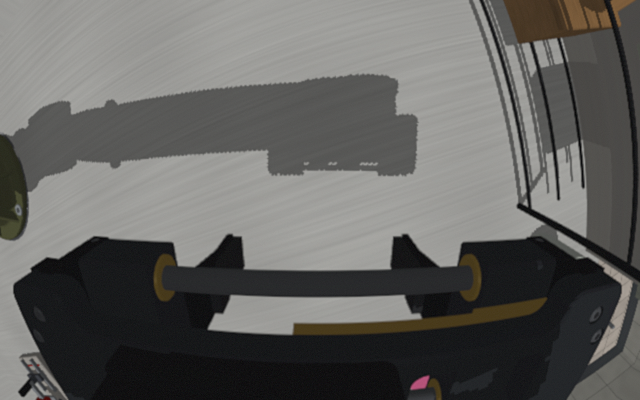

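```bash
python3 - <<'E'
from h import *
np.set_printoptions(precision=4,suppress=True)
S=lambda p:(p[0]/5+150-.4,p[1]/5+190-.4); D=lambda p:(p[0]/3.5+270-.36,p[1]/3.5+225-.36)
F={'K-':((64,258),(203,550)),'F-':((360,577),(667,283)),'K+':((285,126),(40,333)),
'postF- top':((295,405),(615,185)),'postF+ top':((502,270),(449,58)),
'handle top':((186,100),(232,203)),'pad top front -':((194,243),(400,258)),'pad top front+':((328,170),(297,163)),
'red near line+':((285,162),(107,318)),'red near-':((107,264),(237,489))}
for k,(a,b) in F.items():print(k,*tri(S(a),D(b)))
# tins via silhouettes
from scipy.optimize import least_squares
def proj(c,X):
    m=env.camera_model(c);Y=X@np.array(m['R']).T+np.array(m['t']);return np.c_[m['fx']*Y[:,0]/Y[:,2]+m['cx'],m['fy']*Y[:,1]/Y[:,2]+m['cy']]
th=np.linspace(0,2*np.pi,120)
def tinpts(x,y):
    L=[]
    for r,z in[(.03,0),(.03,.085),(.013,.119)]:L.append(np.c_[x+r*np.cos(th),y+r*np.sin(th),0*th+z])
    return np.vstack(L)
def ext(c,x,y):
    p=proj(c,tinpts(x,y));return np.r_[p.min(0),p.max(0)]
for E in [{'scene':[284.2,197.9,306.5,238],'side':[324.2,194.8,354.5,249]},{'scene':[334.3,181.9,357.7,222.2]}]:
    r=least_squares(lambda q:np.concatenate([ext(c,*q)-E[c] for c in E]),[.62,0.0],diff_step=1e-3)
    print(r.x,r.fun)
E
```

```text
K- [ 0.3979 -0.3578  0.0143] 0.0006835212893786995
F- [ 0.674  -0.3487  0.0158] 0.0028930795276944908
K+ [ 0.3903 -0.2222  0.0146] 0.003770765004962763
postF- top [ 0.6308 -0.3384  0.0897] 0.0008009023547818106
postF+ top [ 0.6275 -0.2265  0.0901] 0.0004694263851975608
handle top [ 0.4517 -0.2878  0.1187] 0.00042398630771162474
pad top front - [ 0.5141 -0.325   0.0904] 0.003006401017460128
pad top front+ [ 0.5124 -0.2513  0.0881] 0.002201777660362987
red near line+ [ 0.4198 -0.2369  0.0199] 0.0007692605621192503
red near- [ 0.4228 -0.3442  0.0194] 0.00048092675312453947
[ 0.6023 -0.0727] [-2.0387 -2.0902 -0.006   2.2415  0.2585 -3.9465 -0.1265  0.4563]
[0.6514 0.0706] [ 0.2795 -1.5236 -0.2681  1.4146]
```

Request:
arm_command --steps '[{"delta_pos": [150, -270, 80], "turn": -50}, {"delta_pos": [150, -270, 80], "turn": -50}, {"delta_pos": [150, -270, 80], "turn": -50}, {"delta_pos": [150, -270, 80], "turn": -50}, {"delta_pos": [150, -270, 80], "turn": -50}, {"delta_pos": [150, -270, 80], "turn": -50}, {"delta_pos": [150, -270, 80], "turn": -50}, {"delta_pos": [150, -270, 80], "turn": -50}]'

```text
time_s: 2.02
tool_pos: [0.3662, 0.34, 0.3042]
tool_rot: [180.0, -0.1, 20.3]
force: [-0.1, 0.7, 0.3]
grip_width: 0.087
```

Request:
arm_command --steps '[{"delta_pos": [180, -340, 20], "turn": -21}, {"delta_pos": [180, -340, 20], "turn": -21}, {"delta_pos": [180, -340, 20], "turn": -21}, {"delta_pos": [180, -340, 20], "turn": -21}, {"delta_pos": [180, -340, 20], "turn": -21}, {"delta_pos": [180, -340, 20], "turn": -21}, {"delta_pos": [180, -340, 20], "turn": -21}, {"delta_pos": [180, -340, 20], "turn": -21}]'

```text
time_s: 2.68
tool_pos: [0.5199, 0.0477, 0.3205]
tool_rot: [-180.0, -0.1, -0.2]
force: [1.5, 0.7, -0.2]
grip_width: 0.0871
```

Request:
arm_command --steps '[{"delta_pos": [0, 0, 0], "turn": 0}, {"delta_pos": [0, 0, 0], "turn": 0}, {"delta_pos": [0, 0, 0], "turn": 0}]'

```text
time_s: 2.93
tool_pos: [0.5191, 0.0504, 0.3198]
tool_rot: [-180.0, 0.0, -0.2]
force: [-0.5, 0.8, 0.0]
grip_width: 0.087
```

```bash
cat >> h.py <<'E'
from scipy.spatial.transform import Rotation as Ro
def wproj_setup():
    o=env.get_obs();m=env.camera_model('wrist');T=np.eye(4);T[:3,:3]=Ro.from_euler('xyz',o['tool_rot'],degrees=True).as_matrix();T[:3,3]=o['tool_pos']
    return m,T@np.array(m['hand_eye'])
def wz(px,z,mT):
    m,T=mT;dx=np.array([(px[0]-m['cx'])/m['fx'],(px[1]-m['cy'])/m['fy']]);r=np.linalg.norm(dx)
    d=np.r_[np.sin(r)*dx/r,np.cos(r)];d=T[:3,:3]@d;o=T[:3,3];return o+d*(z-o[2])/d[2]
E
python3 - <<'E'
from h import *
np.set_printoptions(precision=4,suppress=True)
mT=wproj_setup();print(mT[0],mT[1]);o=env.get_obs();print(o['tool_pos'],o['tool_rot'],o['time_s'],o['force'])
im=env.read_camera('wrist');cv2.imwrite('pics/w1.png',im)
Z={'tin_a_center':.0425,'pan_top':.05,'keeper_face':.073,'keeper_handle':.103,'fence_face':.074,'wash_tray':0,'cup_stack':0,'syrup':0,'beaker':0}
for t in Z:
    for r in env.landmark_of('wrist',t)[:3]: print(t,np.round(r['location'],1),round(r['p'],2),wz(r['location'],Z[t],mT))
for r in env.masks_of('wrist','tin_a'): print(r['p'],r['extent'])
E
```

```text
{'fx': 309.70691628693146, 'fy': 309.70691628693146, 'cx': 317.00265811078896, 'cy': 203.30321527195477, 'hand_eye': array([[ 1.    ,  0.001 , -0.0005, -0.0004],
       [-0.0008,  0.9609,  0.2769, -0.077 ],
       [ 0.0008, -0.2769,  0.9609, -0.1619],
       [ 0.    ,  0.    ,  0.    ,  1.    ]])} [[ 1.     -0.0019 -0.0016  0.519 ]
 [-0.0022 -0.9611 -0.2762  0.1272]
 [-0.0011  0.2762 -0.9611  0.4818]
 [ 0.      0.      0.      1.    ]]
[0.5191 0.0504 0.3198] [-179.9591    0.018    -0.1764] 2.9333 [-0.5187  0.8499  0.0105]
tin_a_center [401.8 158.5] 0.61 [0.6424 0.0689 0.0425]
wash_tray [360.2  29.1] 0.88 [0.5856 0.2688 0.    ]
wash_tray [397.7 158.9] 0.34 [0.6474 0.0624 0.    ]
cup_stack [478.5 157.6] 0.91 [0.7955 0.0698 0.    ]
cup_stack [399.9 157.5] 0.52 [0.651  0.0648 0.    ]
syrup [479.1 234.4] 0.83 [ 0.8178 -0.0717 -0.    ]
beaker [237.7 163.6] 0.59 [0.3911 0.0553 0.    ]
beaker [394.1 153.7] 0.17 [0.6411 0.0707 0.    ]
0.96 [348.1, 219.0, 390.9, 268.8]
0.69 [376.2, 134.1, 430.7, 180.8]
```

View pics/w1.png

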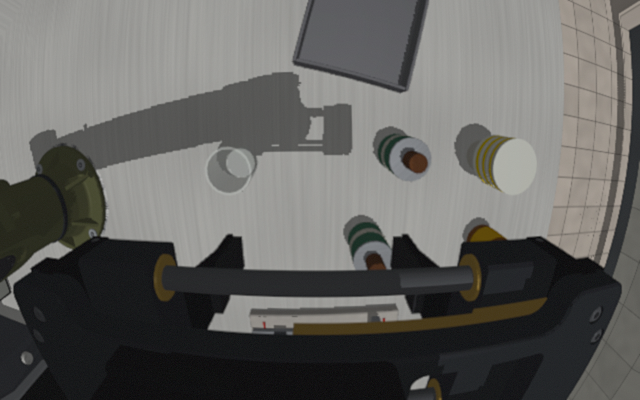

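The wrist view shows tin 1 with its lid near (408,158) and knob top near (415,162). Tin 2 is at (370,250).

```bash
python3 - <<'E'
from h import *
np.set_printoptions(precision=4,suppress=True)
mT=wproj_setup()
a=cv2.imread('pics/w1.png')
cv2.imwrite('pics/w1z.png',cv2.resize(a[120:290,330:450],None,fx=4.5,fy=3.5,interpolation=cv2.INTER_CUBIC))
hsv=cv2.cvtColor(a,cv2.COLOR_BGR2HSV)
br=((hsv[...,0]<14)&(hsv[...,1]>90)).astype(np.uint8)
n,l,s,c=cv2.connectedComponentsWithStats(br)
for i in range(1,n):
    if s[i,4]>25 and 340<c[i][0]<450: print(s[i],c[i])
for p,z in[((415,162),.119),((408,158),.085),((413,162),.119)]:print(wz(p,z,mT))
E
```

```text
[403 151  24  22 360] [415.1556 161.5944]
[366 254  20  16 219] [374.6712 262.589 ]
[0.6384 0.0746 0.119 ]
[0.6394 0.0748 0.085 ]
[0.6358 0.0745 0.119 ]
```

View pics/w1z.png

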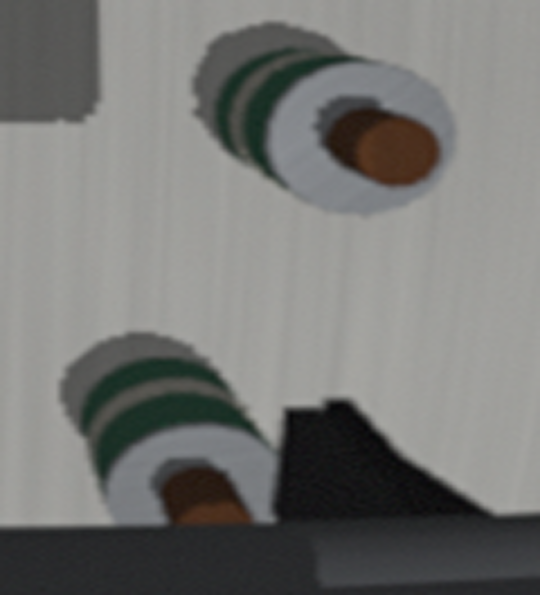

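Request:
arm_command --steps '[{"delta_pos": [123, 22, -100], "turn": 0}, {"delta_pos": [123, 22, -100], "turn": 0}, {"delta_pos": [123, 22, -100], "turn": 0}, {"delta_pos": [123, 22, -100], "turn": 0}, {"delta_pos": [123, 22, -100], "turn": 0}, {"delta_pos": [123, 22, -130], "turn": 0}, {"delta_pos": [123, 22, -150], "turn": 0}, {"delta_pos": [123, 22, -150], "turn": 0}]'

```text
time_s: 4.15
tool_pos: [0.6393, 0.0714, 0.1656]
tool_rot: [179.9, 0.4, -0.2]
force: [-1.3, -0.1, -0.7]
grip_width: 0.0868
```

```bash
python3 - <<'E'
from h import *
np.set_printoptions(precision=4,suppress=True)
mT=wproj_setup();o=env.get_obs();print(o['tool_pos'],o['tool_rot'],o['time_s'],o['force'])
im=env.read_camera('wrist');cv2.imwrite('pics/w2.png',im)
im=env.read_camera('side');cv2.imwrite('pics/s2.png',im[80:280,220:460].repeat(3,0).repeat(3,1))
E
```

```text
[0.6393 0.0714 0.1656] [179.8943   0.4419  -0.1867] 4.15 [-1.2603 -0.1383 -0.6914]
```

View pics/w2.png

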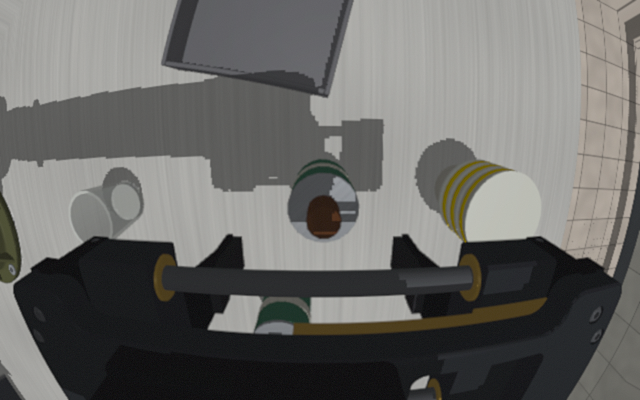

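View pics/s2.png

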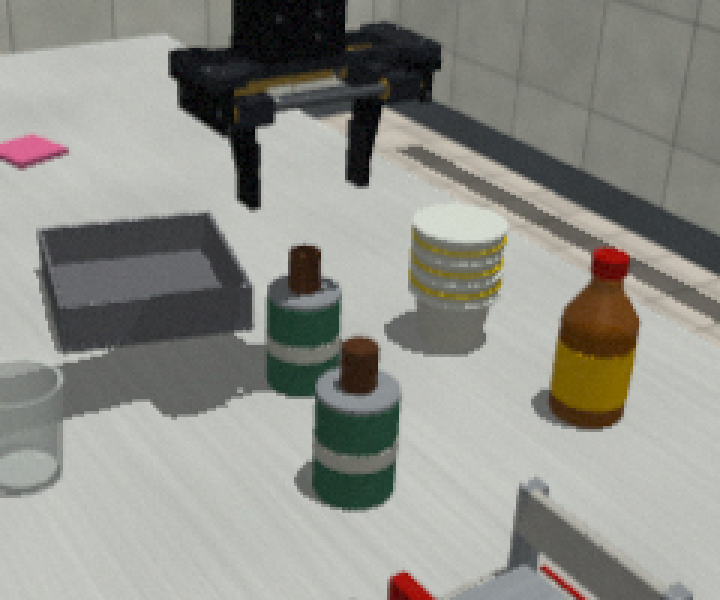

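```bash
python3 - <<'E'
from h import *
np.set_printoptions(precision=4,suppress=True)
mT=wproj_setup()
for p,z in[((324,230),.119),((323,209),.085)]:print(wz(p,z,mT))
a=cv2.imread('pics/w2.png')
cv2.imwrite('pics/w2z.png',cv2.resize(a[150:250,270:380],None,fx=6,fy=5,interpolation=cv2.INTER_CUBIC))
E
```

```text
[0.6465 0.0667 0.119 ]
[0.6463 0.0724 0.085 ]
```

View pics/w2z.png

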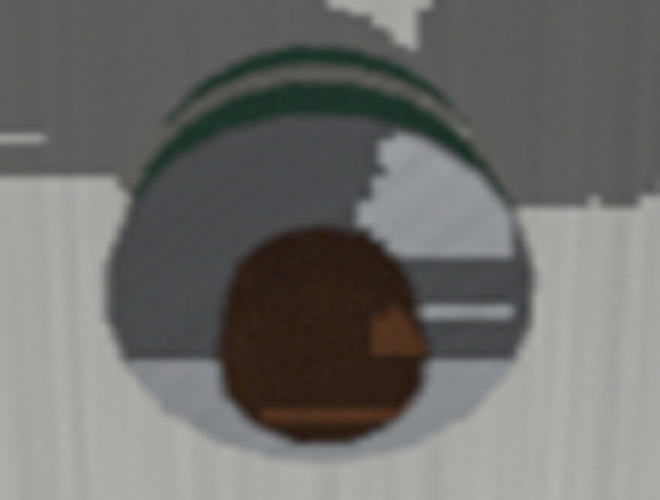

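Request:
arm_command --steps '[{"delta_pos": [4, 0, -25], "turn": 0}, {"delta_pos": [4, 0, -50], "turn": 0}, {"delta_pos": [4, 0, -70], "turn": 0}, {"delta_pos": [4, 0, -79], "turn": 0}, {"delta_pos": [4, 0, -79], "turn": 0}, {"delta_pos": [4, 0, -79], "turn": 0}]'

```text
time_s: 4.75
tool_pos: [0.6473, 0.0719, 0.0928]
tool_rot: [-180.0, -0.1, -0.2]
force: [0.6, 0.2, 0.9]
grip_width: 0.0869
```

Request:
arm_command --steps '[{"delta_pos": [0, 0, 0], "turn": 0}, {"delta_pos": [0, 0, 0], "turn": 0}, {"delta_pos": [0, 0, 0], "turn": 0}, {"delta_pos": [0, 0, 0], "turn": 0}, {"delta_pos": [0, 0, 0], "turn": 0}, {"delta_pos": [0, 0, 0], "turn": 0}]' --gripper 15 --grip_force 30

```text
time_s: 5.25
tool_pos: [0.6464, 0.0718, 0.0911]
tool_rot: [-180.0, -0.0, -0.2]
force: [-0.3, -0.4, 0.2]
grip_width: 0.0554
```

Request:
arm_command --steps '[{"delta_pos": [0, 0, 0], "turn": 0}, {"delta_pos": [0, 0, 0], "turn": 0}, {"delta_pos": [0, 0, 0], "turn": 0}, {"delta_pos": [0, 0, 0], "turn": 0}, {"delta_pos": [0, 0, 0], "turn": 0}, {"delta_pos": [0, 0, 0], "turn": 0}, {"delta_pos": [0, 0, 0], "turn": 0}, {"delta_pos": [0, 0, 0], "turn": 0}]'

```text
time_s: 5.92
tool_pos: [0.6461, 0.0717, 0.0907]
tool_rot: [180.0, 0.0, -0.2]
force: [-0.5, -0.1, -0.6]
grip_width: 0.0252
```

Request:
arm_command --steps '[{"delta_pos": [0, 0, 5], "turn": 0}, {"delta_pos": [0, 0, 15], "turn": 0}, {"delta_pos": [0, 0, 25], "turn": 0}, {"delta_pos": [0, 0, 30], "turn": 0}, {"delta_pos": [0, 0, 30], "turn": 0}, {"delta_pos": [0, 0, 30], "turn": 0}, {"delta_pos": [0, 0, 30], "turn": 0}]'

```text
time_s: 6.5
tool_pos: [0.6461, 0.0718, 0.1207]
tool_rot: [-180.0, 0.0, -0.2]
force: [0.2, 0.6, -2.0]
grip_width: 0.0253
```

Request:
arm_command --steps '[{"delta_pos": [0, 0, 0], "turn": 0}, {"delta_pos": [0, 0, 0], "turn": 0}]'

```text
time_s: 6.67
tool_pos: [0.646, 0.0717, 0.1203]
tool_rot: [180.0, 0.0, -0.2]
force: [0.7, 0.1, -3.7]
grip_width: 0.0252
```

```bash
python3 - <<'E'
from h import *
L=[]
for i in range(10):
    im=env.read_camera('side');L.append(env.get_obs()['force'])
print(np.round(L,1)[:,2],np.mean(L,0),env.get_obs()['time_s'],env.get_obs()['tool_pos'])
cv2.imwrite('pics/s3.png',im)
for c in ['scene','side']:
    env.read_camera(c)
    for r in env.landmark_of(c,'wash_tray')[:1]+env.landmark_of(c,'pan_top')[:1]:print(r)
E
```

```text
[-3.  -3.2 -2.8 -1.9 -2.  -1.2 -2.6 -2.8 -2.2 -1.8] [-0.37440525 -0.2020381  -2.35244927] 7.1667 [0.64637156 0.0717195  0.12090138]
{'location': [374.3, 174.7], 'p': 0.76}
{'location': [219.4, 254.6], 'p': 0.62}
{'location': [266.7, 178.5], 'p': 0.85}
{'location': [386.8, 289.1], 'p': 0.8}
```

View pics/s3.png

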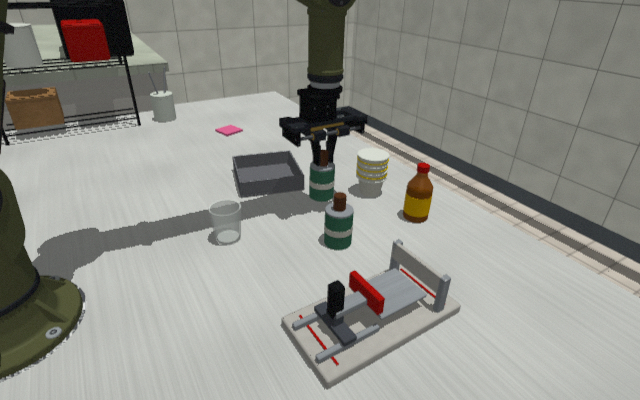

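The force is about −2.4 N, or 0.24 kg, so this is the nearly empty tin. It goes to the tray at about (0.585, 0.267).

Request:
arm_command --steps '[{"delta_pos": [0, 0, 20], "turn": 0}, {"delta_pos": [0, 5, 45], "turn": 0}, {"delta_pos": [-12, 35, 50], "turn": 0}, {"delta_pos": [-24, 70, 50], "turn": 0}, {"delta_pos": [-36, 110, 50], "turn": 0}, {"delta_pos": [-48, 150, 50], "turn": 0}, {"delta_pos": [-57, 180, 50], "turn": 0}, {"delta_pos": [-61, 195, 50], "turn": 0}]'

```text
time_s: 8.13
tool_pos: [0.5825, 0.2738, 0.1707]
tool_rot: [-179.8, 0.1, 0.2]
force: [-0.8, 0.9, -2.2]
grip_width: 0.025
```

Request:
arm_command --steps '[{"delta_pos": [0, 0, 0], "turn": 0}, {"delta_pos": [0, 0, -15], "turn": 0}, {"delta_pos": [0, 0, -35], "turn": 0}, {"delta_pos": [0, 0, -50], "turn": 0}, {"delta_pos": [0, 0, -60], "turn": 0}, {"delta_pos": [0, 0, -68], "turn": 0}, {"delta_pos": [0, 0, -68], "turn": 0}, {"delta_pos": [0, 0, -68], "turn": 0}]'

```text
time_s: 8.8
tool_pos: [0.5857, 0.2662, 0.1031]
tool_rot: [180.0, -0.0, -0.2]
force: [0.4, -0.1, -2.1]
grip_width: 0.0254
```

```bash
python3 - <<'E'
from h import *
L=[]
im=env.read_camera('scene');cv2.imwrite('pics/c4.png',im[100:280,280:480].repeat(3,0).repeat(3,1))
im=env.read_camera('side');cv2.imwrite('pics/s4.png',im[100:280,200:400].repeat(3,0).repeat(3,1))
o=env.get_obs();print(o['tool_pos'],o['force'],o['time_s'])
E
```

```text
[0.5862615  0.26678944 0.10402553] [ 0.07689392 -0.36190997 -2.83135566] 8.9
```

View pics/s4.png

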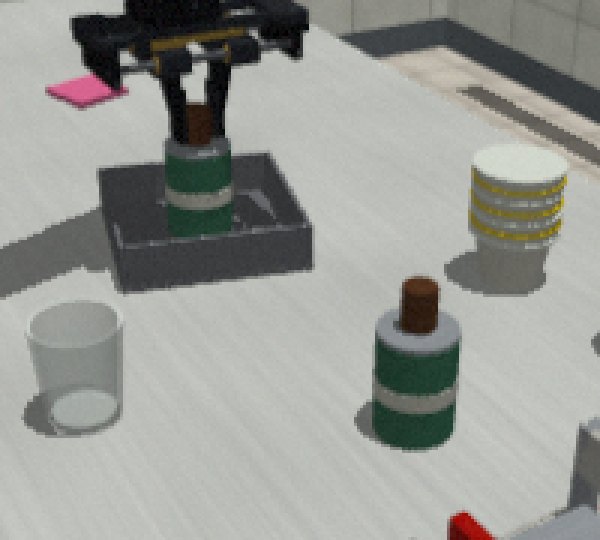

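View pics/c4.png

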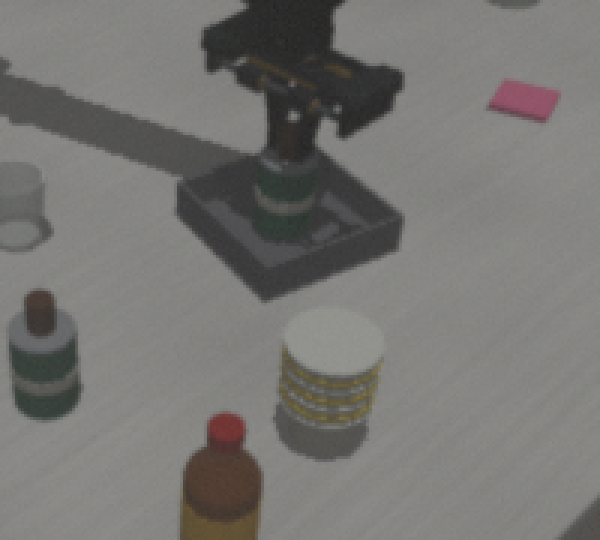

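Both views show the tin well centred in the tray. I'll lower it onto the floor.

Request:
arm_command --steps '[{"delta_pos": [0, 0, -3], "turn": 0}, {"delta_pos": [0, 0, -5], "turn": 0}, {"delta_pos": [0, 0, -7], "turn": 0}, {"delta_pos": [0, 0, -7], "turn": 0}, {"delta_pos": [0, 0, -7], "turn": 0}]'

```text
time_s: 9.32
tool_pos: [0.5853, 0.2668, 0.0959]
tool_rot: [180.0, -0.0, -0.2]
force: [0.0, -0.2, -2.9]
grip_width: 0.0254
```

```bash
cat > fz.py <<'E'
from h import *
L=[]
for i in range(4):
    im=env.read_camera('side');L.append(env.get_obs()['force'])
o=env.get_obs();print(np.mean(L,0).round(2),o['tool_pos'].round(4),o['time_s'],o['grip_width'],o['wrist_torque'].round(2))
E
python3 fz.py
```

```text
[-0.19 -0.14 -1.69] [0.5854 0.2667 0.0959] 9.5167 0.02529034431756078 [-0.08  0.08 -0.02]
```

Request:
arm_command --steps '[{"delta_pos": [0, 0, -1], "turn": 0}, {"delta_pos": [0, 0, -2], "turn": 0}, {"delta_pos": [0, 0, -2], "turn": 0}, {"delta_pos": [0, 0, -2], "turn": 0}]'

```text
time_s: 9.85
tool_pos: [0.5856, 0.2671, 0.0956]
tool_rot: [-179.9, -0.0, -0.2]
force: [-2.6, -0.1, 5.9]
grip_width: 0.0253
```

```bash
python3 fz.py
```

```text
[-2.65 -0.58  5.65] [0.5856 0.2671 0.0956] 10.05 0.02497703756106587 [-0.28  0.7  -0.03]
```

Request:
arm_command --steps '[{"delta_pos": [0, 0, 1], "turn": 0}, {"delta_pos": [0, 0, 1], "turn": 0}, {"delta_pos": [0, 0, 1], "turn": 0}, {"delta_pos": [0, 0, 1], "turn": 0}, {"delta_pos": [0, 0, 1], "turn": 0}, {"delta_pos": [0, 0, 1], "turn": 0}, {"delta_pos": [0, 0, 1], "turn": 0}, {"delta_pos": [0, 0, 1], "turn": 0}]' --gripper 87

```text
time_s: 10.72
tool_pos: [0.5854, 0.2667, 0.0948]
tool_rot: [180.0, -0.0, -0.2]
force: [-0.6, -0.4, -0.4]
grip_width: 0.0706
```

Request:
arm_command --steps '[{"delta_pos": [0, 0, 10], "turn": 0}, {"delta_pos": [0, 0, 40], "turn": 0}, {"delta_pos": [0, 0, 80], "turn": 0}, {"delta_pos": [0, 0, 110], "turn": 0}, {"delta_pos": [10, -30, 115], "turn": 0}, {"delta_pos": [10, -70, 115], "turn": 0}, {"delta_pos": [10, -110, 115], "turn": 0}, {"delta_pos": [10, -150, 115], "turn": 0}]'

```text
time_s: 11.38
tool_pos: [0.5955, 0.1152, 0.2112]
tool_rot: [-180.0, -0.1, -0.1]
force: [1.1, -0.3, 0.0]
grip_width: 0.0866
```

Request:
arm_command --steps '[{"delta_pos": [10, -40, 0], "turn": 0}, {"delta_pos": [10, -80, 0], "turn": 0}, {"delta_pos": [10, -110, 0], "turn": 0}, {"delta_pos": [10, -130, 0], "turn": 0}, {"delta_pos": [10, -130, 0], "turn": 0}, {"delta_pos": [10, -130, 0], "turn": 0}]'

```text
time_s: 11.88
tool_pos: [0.6055, -0.015, 0.2109]
tool_rot: [-180.0, -0.1, -0.4]
force: [-0.4, 0.8, 0.3]
grip_width: 0.0873
```

```bash
python3 - <<'E'
from h import *
np.set_printoptions(precision=4,suppress=True)
mT=wproj_setup();print(env.get_obs()['tool_pos'])
im=env.read_camera('wrist');cv2.imwrite('pics/w5.png',im)
for r in env.landmark_of('wrist','tin_a_center'):print(r,wz(r['location'],.0425,mT))
for r in env.masks_of('wrist','tin_a'): print(r['p'],r['extent'])
im=env.read_camera('side');cv2.imwrite('pics/s5.png',im)
E
```

```text
[ 0.6055 -0.015   0.2109]
0.61 [283.5, 201.5, 341.0, 268.1]
0.44 [208.9, 0.2, 364.2, 33.2]
```

View pics/w5.png

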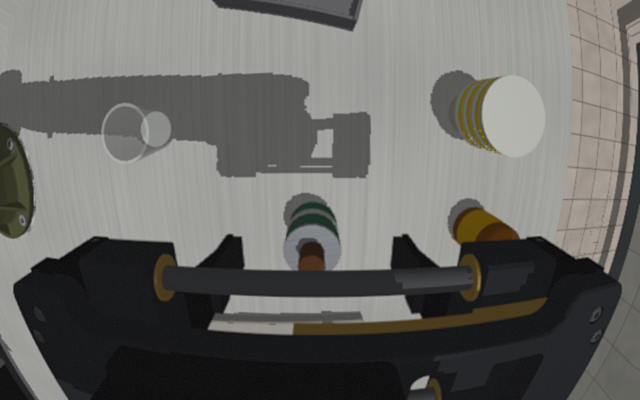

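View pics/s5.png

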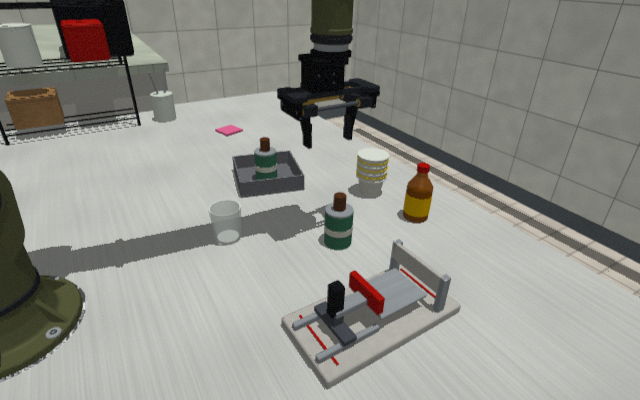

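The empty tin stands upright in the tray. The full tin's lid is at about (313,247) in the wrist view.

```bash
python3 - <<'E'
from h import *
np.set_printoptions(precision=4,suppress=True)
mT=wproj_setup()
for p in[(313,247),(285,247),(341,247),(313,223)]:print(wz(p,.085,mT))
a=cv2.imread('pics/w5.png');cv2.imwrite('pics/w5z.png',cv2.resize(a[185:275,260:360],None,fx=6,fy=6,interpolation=cv2.INTER_CUBIC))
# side/scene: lid ellipse + knob fit, colour based knob top
E
```

```text
[ 0.6009 -0.0626  0.085 ]
[ 0.5725 -0.0628  0.085 ]
[ 0.6293 -0.0627  0.085 ]
[ 0.601  -0.0368  0.085 ]
```

View pics/w5z.png

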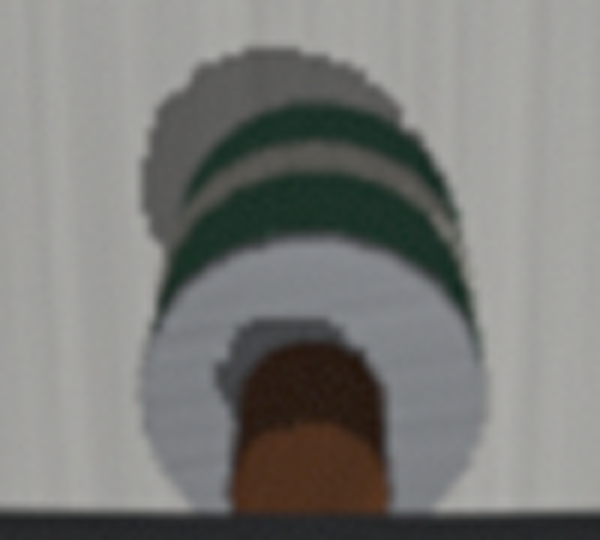

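Request:
arm_command --steps '[{"delta_pos": [-4, -15, 0], "turn": 0}, {"delta_pos": [-4, -40, 0], "turn": 0}, {"delta_pos": [-4, -53, -10], "turn": 0}, {"delta_pos": [-4, -53, -40], "turn": 0}, {"delta_pos": [-4, -53, -60], "turn": 0}, {"delta_pos": [-4, -53, -60], "turn": 0}, {"delta_pos": [-4, -53, -60], "turn": 0}]'

```text
time_s: 12.67
tool_pos: [0.6004, -0.0664, 0.1492]
tool_rot: [180.0, 0.1, -0.2]
force: [0.2, 0.7, 0.3]
grip_width: 0.0869
```

```bash
python3 - <<'E'
from h import *
np.set_printoptions(precision=4,suppress=True)
mT=wproj_setup();print(env.get_obs()['tool_pos'])
im=env.read_camera('wrist');cv2.imwrite('pics/w6.png',im)
im=env.read_camera('side');cv2.imwrite('pics/s6.png',im[110:260,260:440].repeat(3,0).repeat(3,1))
for p in[(317,220),(317,230),(317,240),(317,250)]:print(p,wz(p,.085,mT)[:2],wz(p,.119,mT)[:2])
E
```

```text
[ 0.6004 -0.0664  0.1492]
(317, 220) [ 0.5997 -0.068 ] [ 0.5999 -0.0562]
(317, 230) [ 0.5997 -0.0763] [ 0.5999 -0.0632]
(317, 240) [ 0.5997 -0.0848] [ 0.5999 -0.0705]
(317, 250) [ 0.5997 -0.0935] [ 0.5998 -0.0779]
```

View pics/w6.png

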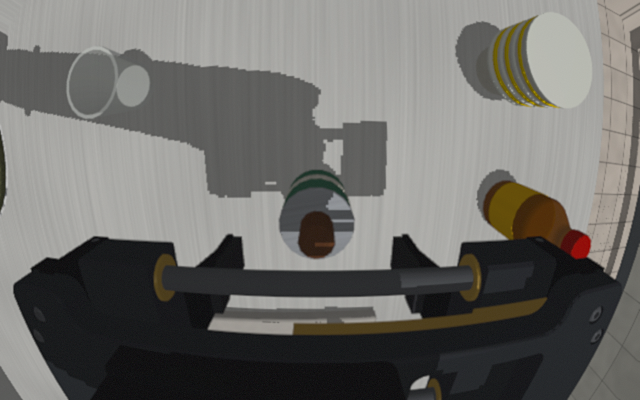

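View pics/s6.png

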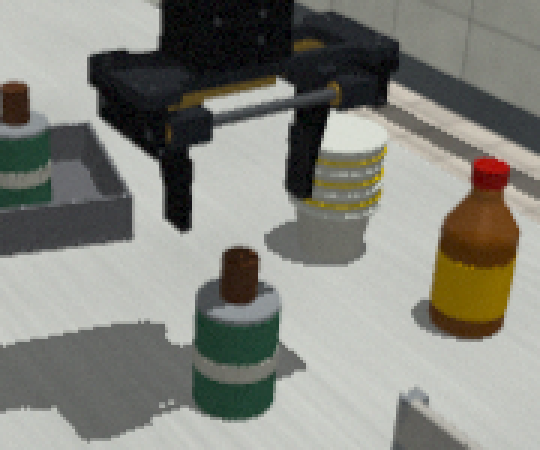

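Request:
arm_command --steps '[{"delta_pos": [0, -4, -20], "turn": 0}, {"delta_pos": [0, -4, -42], "turn": 0}, {"delta_pos": [0, -4, -58], "turn": 0}, {"delta_pos": [0, -4, -59], "turn": 0}, {"delta_pos": [0, -4, -59], "turn": 0}, {"delta_pos": [0, -4, -59], "turn": 0}, {"delta_pos": [0, -4, -59], "turn": 0}, {"delta_pos": [0, -4, -59], "turn": 0}]' --gripper 60

```text
time_s: 13.43
tool_pos: [0.6025, -0.0703, 0.0926]
tool_rot: [-180.0, -0.2, -0.2]
force: [0.2, -0.1, 0.2]
grip_width: 0.0603
```

Request:
arm_command --steps '[{"delta_pos": [0, 0, 0], "turn": 0}, {"delta_pos": [0, 0, 0], "turn": 0}, {"delta_pos": [0, 0, 0], "turn": 0}, {"delta_pos": [0, 0, 0], "turn": 0}, {"delta_pos": [0, 0, 0], "turn": 0}, {"delta_pos": [0, 0, 0], "turn": 0}, {"delta_pos": [0, 0, 0], "turn": 0}, {"delta_pos": [0, 0, 0], "turn": 0}]' --gripper 15 --grip_force 50

```text
time_s: 14.1
tool_pos: [0.6006, -0.0703, 0.0908]
tool_rot: [-180.0, 0.1, -0.2]
force: [-3.2, 0.5, 1.2]
grip_width: 0.0246
```

Request:
arm_command --steps '[{"delta_pos": [0, 0, 0], "turn": 0}, {"delta_pos": [0, 0, 0], "turn": 0}, {"delta_pos": [0, 0, 5], "turn": 0}, {"delta_pos": [0, 0, 15], "turn": 0}, {"delta_pos": [0, 0, 25], "turn": 0}, {"delta_pos": [0, 0, 30], "turn": 0}, {"delta_pos": [0, 0, 30], "turn": 0}, {"delta_pos": [0, 0, 30], "turn": 0}]'

```text
time_s: 14.77
tool_pos: [0.6018, -0.0703, 0.1214]
tool_rot: [-180.0, -0.1, -0.2]
force: [0.4, 0.4, -7.0]
grip_width: 0.0251
```

```bash
python3 fz.py
```

```text
[-0.84 -0.24 -7.3 ] [ 0.6009 -0.0702  0.1203] 14.9667 0.024870527106878003 [-0.03  0.05  0.03]
```

The force is 7.3 N, or about 0.74 kg, so this is the full tin. I'll raise it and carry it over the pan.

Request:
arm_command --steps '[{"delta_pos": [0, 0, 20], "turn": 0}, {"delta_pos": [0, 0, 50], "turn": 0}, {"delta_pos": [0, -5, 80], "turn": 0}, {"delta_pos": [-4, -25, 90], "turn": 0}, {"delta_pos": [-8, -50, 90], "turn": 0}, {"delta_pos": [-13, -80, 90], "turn": 0}, {"delta_pos": [-17, -110, 90], "turn": 0}, {"delta_pos": [-21, -140, 90], "turn": 0}]'

```text
time_s: 15.63
tool_pos: [0.5798, -0.2113, 0.2106]
tool_rot: [-180.0, 0.0, -0.1]
force: [-0.2, -0.0, -7.3]
grip_width: 0.0251
```

Request:
arm_command --steps '[{"delta_pos": [-4, -25, 0], "turn": 0}, {"delta_pos": [-7, -50, 0], "turn": 0}, {"delta_pos": [-8, -65, 0], "turn": 0}, {"delta_pos": [-8, -74, 0], "turn": 0}, {"delta_pos": [-8, -74, 0], "turn": 0}, {"delta_pos": [-8, -74, 0], "turn": 0}, {"delta_pos": [-8, -74, 0], "turn": 0}]'

```text
time_s: 16.22
tool_pos: [0.5732, -0.2819, 0.2104]
tool_rot: [-179.9, 0.0, -0.0]
force: [-0.3, 0.4, -7.3]
grip_width: 0.0247
```

```bash
python3 - <<'E'
from h import *
np.set_printoptions(precision=4,suppress=True)
o=env.get_obs();print(o['tool_pos'],o['time_s'])
im=env.read_camera('scene');cv2.imwrite('pics/c7.png',cv2.resize(im[150:310,140:320],None,fx=4,fy=3.7,interpolation=cv2.INTER_CUBIC))
im=env.read_camera('side');cv2.imwrite('pics/s7.png',cv2.resize(im[170:390,260:480],None,fx=3,fy=2.7,interpolation=cv2.INTER_CUBIC))
im=env.read_camera('wrist');cv2.imwrite('pics/w7.png',im)
E
```

```text
[ 0.5732 -0.2819  0.2104] 16.2167
```

View pics/c7.png

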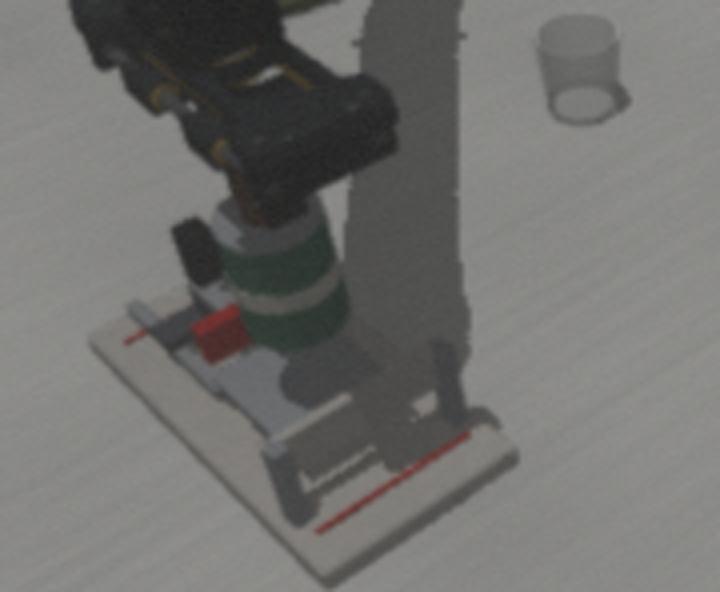

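View pics/s7.png

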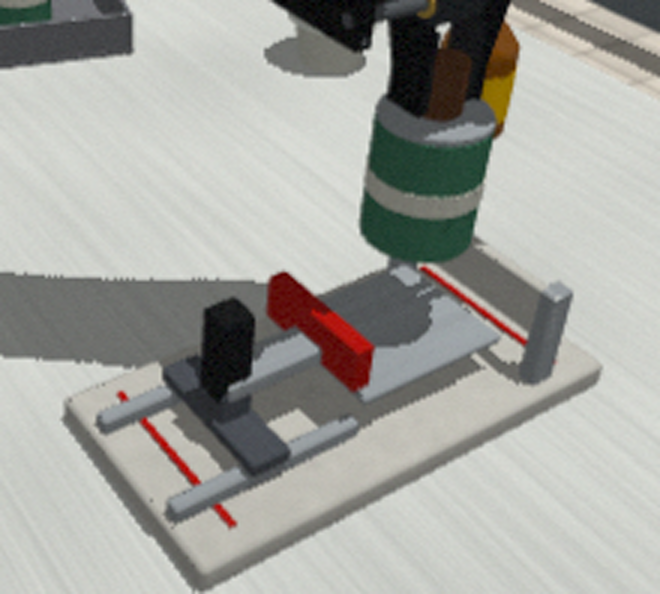

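View pics/w7.png

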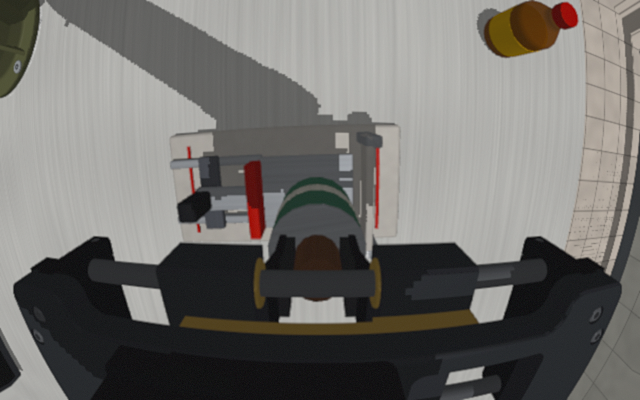

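```bash
python3 - <<'E'
from h import *
np.set_printoptions(precision=4,suppress=True)
mT=wproj_setup();print(env.get_obs()['tool_pos'])
a=cv2.imread('pics/w7.png');cv2.imwrite('pics/w7z.png',cv2.resize(a[110:260,160:410],None,fx=3.2,fy=4,interpolation=cv2.INTER_CUBIC))
for n,p,z in[('pad+ top',(255,163),.089),('pad- bottom?',(256,238),.089),('handle',(193,208),.119),('post+',(369,136),.09)]:print(n,wz(p,z,mT))
E
```

```text
[ 0.5731 -0.2824  0.2107]
pad+ top [ 0.5145 -0.2478  0.089 ]
pad- bottom? [ 0.5113 -0.3233  0.089 ]
handle [ 0.4602 -0.2829  0.119 ]
post+ [ 0.6201 -0.2226  0.09  ]
```

View pics/w7z.png

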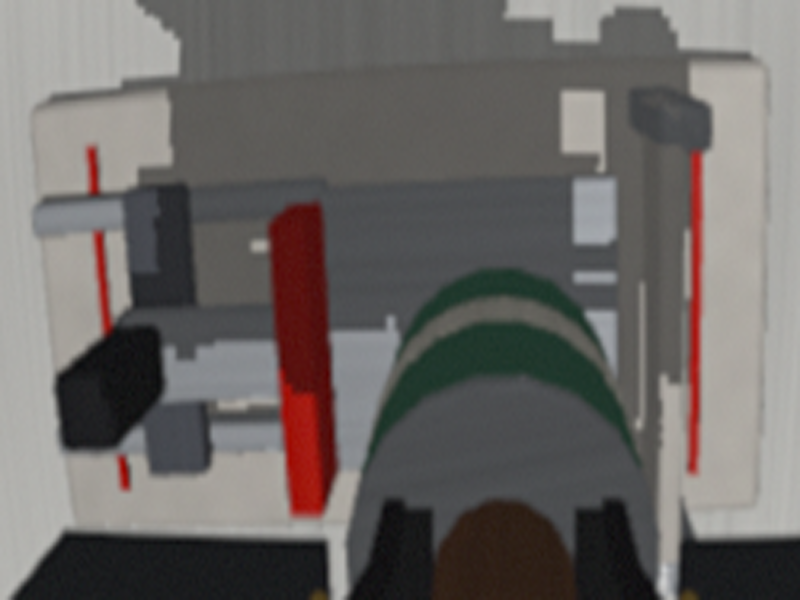

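Request:
arm_command --steps '[{"delta_pos": [0, -1, -10], "turn": 0}, {"delta_pos": [0, -1, -25], "turn": 0}, {"delta_pos": [0, -1, -40], "turn": 0}, {"delta_pos": [0, -1, -52], "turn": 0}, {"delta_pos": [0, -1, -60], "turn": 0}, {"delta_pos": [0, -1, -65], "turn": 0}, {"delta_pos": [0, -1, -65], "turn": 0}, {"delta_pos": [0, -1, -65], "turn": 0}]'

```text
time_s: 17.03
tool_pos: [0.5725, -0.2854, 0.1461]
tool_rot: [180.0, -0.0, -0.2]
force: [0.4, 0.2, -6.9]
grip_width: 0.0252
```

Request:
arm_command --steps '[{"delta_pos": [0, 0, -3], "turn": 0}, {"delta_pos": [0, 0, -6], "turn": 0}, {"delta_pos": [0, 0, -9], "turn": 0}, {"delta_pos": [0, 0, -12], "turn": 0}, {"delta_pos": [0, 0, -12], "turn": 0}, {"delta_pos": [0, 0, -12], "turn": 0}]'

```text
time_s: 17.53
tool_pos: [0.5728, -0.2857, 0.1344]
tool_rot: [180.0, -0.1, -0.2]
force: [0.6, -0.6, -4.0]
grip_width: 0.0249
```

```bash
python3 fz.py
```

```text
[ 1.05 -0.34 -4.15] [ 0.5728 -0.2855  0.1344] 17.7333 0.02476911471229328 [-0.28 -0.33 -0.03]
```

Request:
arm_command --steps '[{"delta_pos": [0, 0, -2], "turn": 0}, {"delta_pos": [0, 0, -4], "turn": 0}, {"delta_pos": [0, 0, -6], "turn": 0}, {"delta_pos": [0, 0, -7], "turn": 0}, {"delta_pos": [0, 0, -7], "turn": 0}, {"delta_pos": [0, 0, -7], "turn": 0}]'

```text
time_s: 18.23
tool_pos: [0.5727, -0.2856, 0.1273]
tool_rot: [180.0, -0.1, -0.2]
force: [0.6, -0.9, 0.4]
grip_width: 0.0247
```

```bash
python3 fz.py; python3 - <<'E'
from h import *
im=env.read_camera('side');cv2.imwrite('pics/s8.png',cv2.resize(im[170:390,260:480],None,fx=3,fy=2.7,interpolation=cv2.INTER_CUBIC))
E
```

```text
[ 1.44 -1.    0.54] [ 0.5727 -0.2855  0.1272] 18.4333 0.024608590973274124 [-0.44 -0.46  0.02]
```

View pics/s8.png

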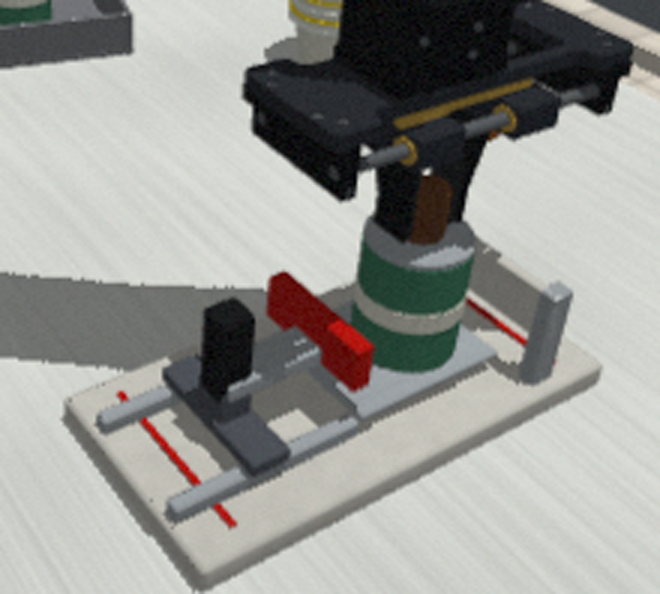

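The tin sits on the sunk pan and the wrist force is near zero, so I'll release and lift.

Request:
arm_command --steps '[{"delta_pos": [0, 0, 0], "turn": 0}, {"delta_pos": [0, 0, 0], "turn": 0}, {"delta_pos": [0, 0, 0], "turn": 0}, {"delta_pos": [0, 0, 0], "turn": 0}, {"delta_pos": [0, 0, 0], "turn": 0}, {"delta_pos": [0, 0, 0], "turn": 0}, {"delta_pos": [0, 0, 0], "turn": 0}, {"delta_pos": [0, 0, 0], "turn": 0}]' --gripper 60

```text
time_s: 19.15
tool_pos: [0.5723, -0.2853, 0.1269]
tool_rot: [-180.0, 0.0, -0.2]
force: [-0.4, -0.8, -0.9]
grip_width: 0.0591
```

Request:
arm_command --steps '[{"delta_pos": [0, 0, 10], "turn": 0}, {"delta_pos": [0, 0, 30], "turn": 0}, {"delta_pos": [0, 0, 60], "turn": 0}, {"delta_pos": [0, 0, 90], "turn": 0}, {"delta_pos": [-10, 0, 100], "turn": -7}, {"delta_pos": [-20, 0, 100], "turn": -14}, {"delta_pos": [-40, 0, 100], "turn": -21}, {"delta_pos": [-60, 0, 100], "turn": -28}]'

```text
time_s: 19.82
tool_pos: [0.5122, -0.2854, 0.2278]
tool_rot: [180.0, -0.1, -28.5]
force: [-0.0, -0.1, 0.5]
grip_width: 0.0602
```

Request:
arm_command --steps '[{"delta_pos": [-20, 0, 0], "turn": -7}, {"delta_pos": [-40, 0, 0], "turn": -14}, {"delta_pos": [-60, 0, 0], "turn": -21}, {"delta_pos": [-80, 0, 0], "turn": -28}, {"delta_pos": [-80, 0, 0], "turn": -35}, {"delta_pos": [-80, 0, 0], "turn": -42}, {"delta_pos": [-80, 0, 0], "turn": -49}, {"delta_pos": [-80, 0, 0], "turn": -56}]'

```text
time_s: 20.48
tool_pos: [0.4322, -0.2855, 0.2278]
tool_rot: [-179.9, 0.0, -84.6]
force: [-0.2, -0.3, 0.2]
grip_width: 0.0598
```

```bash
python3 - <<'E'
from h import *
np.set_printoptions(precision=4,suppress=True)
o=env.get_obs();print(o['tool_pos'],o['tool_rot'],o['time_s'],o['qpos'])
mT=wproj_setup()
im=env.read_camera('wrist');cv2.imwrite('pics/w9.png',im)
for t,z in [('keeper_handle',.103),('keeper_face',.073),('fence_face',.074)]:
  for r in env.landmark_of('wrist',t)[:2]:print(t,r,wz(r['location'],z,mT))
im=env.read_camera('side');cv2.imwrite('pics/s9.png',cv2.resize(im[170:390,260:480],None,fx=3,fy=2.7,interpolation=cv2.INTER_CUBIC))
print(env.landmark_of('side','keeper_handle')[:2])
im=env.read_camera('scene');cv2.imwrite('pics/c9.png',cv2.resize(im[150:310,140:320],None,fx=4,fy=3.7,interpolation=cv2.INTER_CUBIC))
E
```

```text
[ 0.4322 -0.2855  0.2278] [-179.9165    0.0188  -84.5614] 20.4833 [-21.7658   1.3024  53.7393 102.8593  -1.1484  76.318  -52.3243]
keeper_handle {'location': [323.3, 176.4], 'p': 0.88} [ 0.4519 -0.2885  0.103 ]
keeper_face {'location': [328.0, 109.3], 'p': 0.58} [ 0.5157 -0.2875  0.073 ]
fence_face {'location': [331.5, 12.4], 'p': 0.86} [ 0.6187 -0.2813  0.074 ]
[{'location': [336.6, 293.2], 'p': 0.78}]
```

View pics/w9.png

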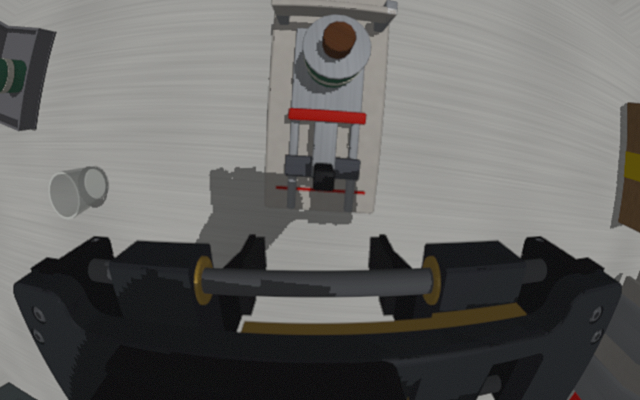

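View pics/s9.png

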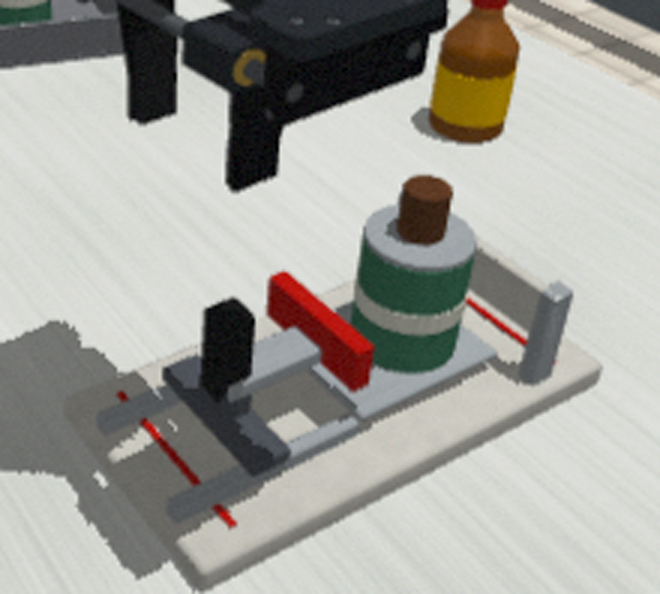

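View pics/c9.png

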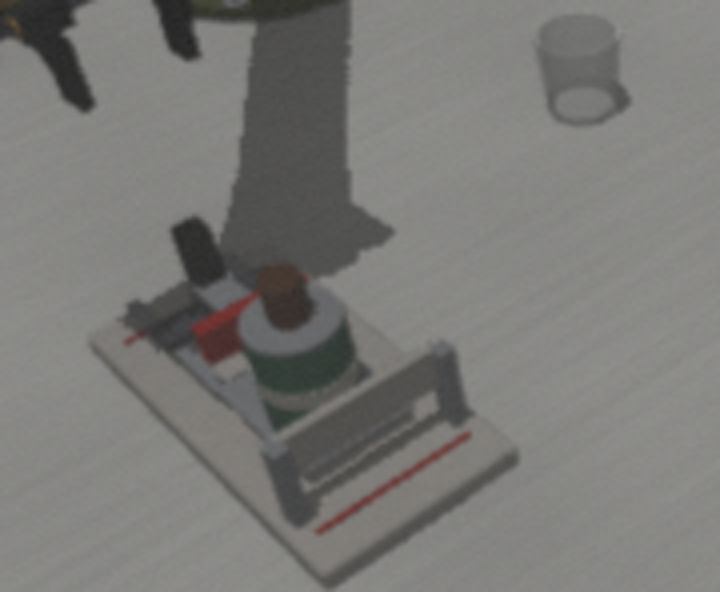

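The tin stands upright on the pan, clear of both pad and fence. Next I'll line up on the handle at about (0.452, −0.288) and descend.

Request:
arm_command --steps '[{"delta_pos": [20, -2, 0], "turn": -3}, {"delta_pos": [20, -2, -30], "turn": -3}, {"delta_pos": [20, -2, -60], "turn": -3}, {"delta_pos": [20, -2, -80], "turn": -3}, {"delta_pos": [20, -2, -85], "turn": -3}, {"delta_pos": [20, -2, -85], "turn": -3}]'

```text
time_s: 21.33
tool_pos: [0.4513, -0.2868, 0.1406]
tool_rot: [179.8, 0.0, -87.1]
force: [0.2, 0.3, 1.2]
grip_width: 0.06
```

```bash
python3 - <<'E'
from h import *
np.set_printoptions(precision=4,suppress=True)
o=env.get_obs();print(o['tool_pos'],o['tool_rot'],o['time_s'])
im=env.read_camera('wrist');cv2.imwrite('pics/w10.png',im)
im=env.read_camera('side');cv2.imwrite('pics/s10.png',cv2.resize(im[170:390,260:480],None,fx=3,fy=2.7,interpolation=cv2.INTER_CUBIC))
E
```

```text
[ 0.4513 -0.2868  0.1406] [179.8083   0.0337 -87.1498] 21.3333
```

View pics/w10.png

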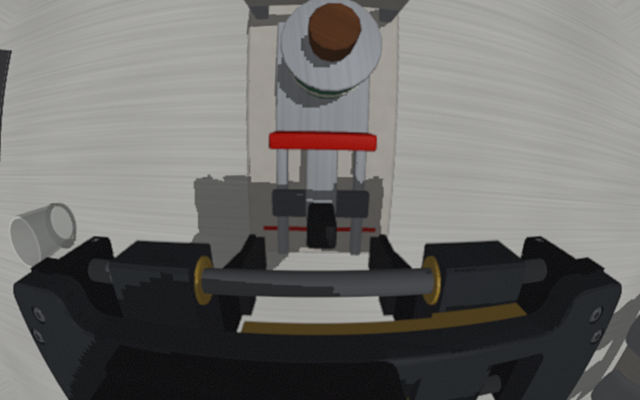

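View pics/s10.png

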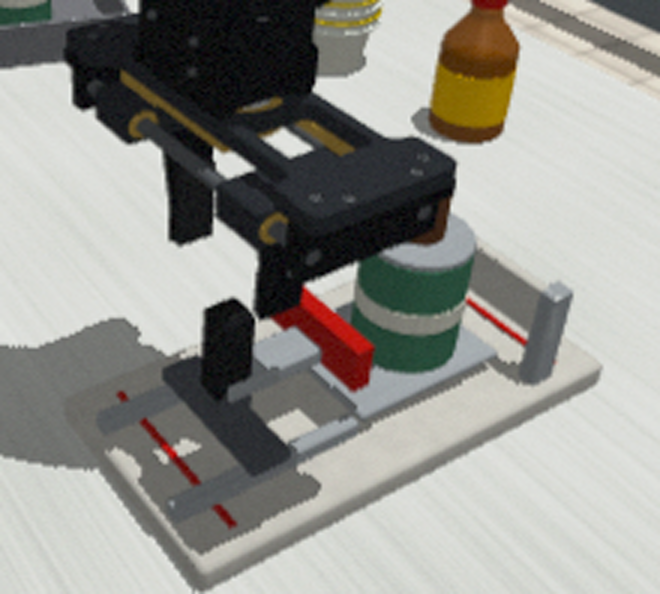

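Request:
arm_command --steps '[{"delta_pos": [0, 0, -20], "turn": 0}, {"delta_pos": [0, 0, -40], "turn": 0}, {"delta_pos": [0, 0, -52], "turn": 0}, {"delta_pos": [0, 0, -52], "turn": 0}, {"delta_pos": [0, 0, -52], "turn": 0}]'

```text
time_s: 21.85
tool_pos: [0.4526, -0.2876, 0.0906]
tool_rot: [-180.0, -0.0, -87.2]
force: [-0.0, 0.0, -0.2]
grip_width: 0.0602
```

Request:
arm_command --steps '[{"delta_pos": [0, 0, 0], "turn": 0}, {"delta_pos": [0, 0, 0], "turn": 0}, {"delta_pos": [0, 0, 0], "turn": 0}, {"delta_pos": [0, 0, 0], "turn": 0}, {"delta_pos": [0, 0, 0], "turn": 0}, {"delta_pos": [0, 0, 0], "turn": 0}, {"delta_pos": [0, 0, 0], "turn": 0}, {"delta_pos": [0, 0, 0], "turn": 0}]' --gripper 10 --grip_force 15

```text
time_s: 22.52
tool_pos: [0.4524, -0.2895, 0.0901]
tool_rot: [-179.9, -0.2, -87.3]
force: [1.4, -4.8, -3.7]
grip_width: 0.0202
```

```bash
python3 fz.py; python3 - <<'E'
from h import *
im=env.read_camera('side');cv2.imwrite('pics/s11.png',cv2.resize(im[170:390,260:480],None,fx=3,fy=2.7,interpolation=cv2.INTER_CUBIC))
im=env.read_camera('scene');cv2.imwrite('pics/c11.png',cv2.resize(im[150:310,140:320],None,fx=4,fy=3.7,interpolation=cv2.INTER_CUBIC))
E
```

```text
[ 1.47 -4.7  -3.61] [ 0.4524 -0.2895  0.0901] 22.7167 0.020380777602501666 [-0.97 -0.16 -0.11]
```

View pics/s11.png

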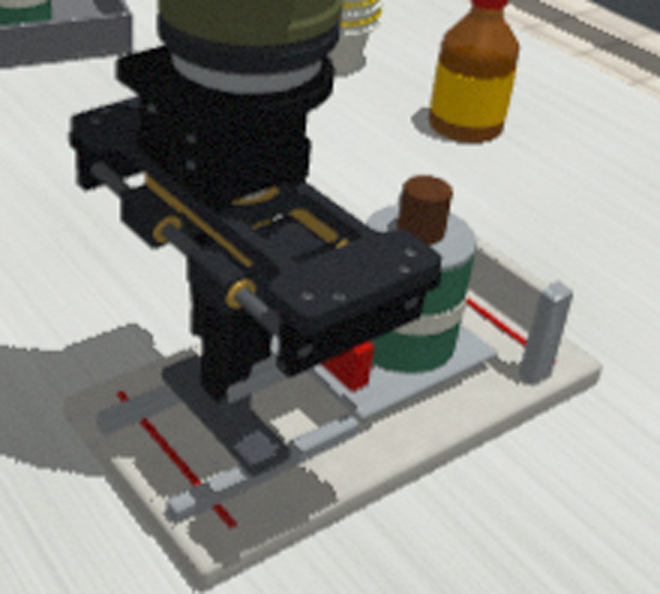

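The jaws hold the handle at a 20 mm opening. I'll slide it slowly along the stand axis.

Request:
arm_command --steps '[{"delta_pos": [3, -2, 0], "turn": 0}, {"delta_pos": [7, -2, 0], "turn": 0}, {"delta_pos": [11, -2, 0], "turn": 0}, {"delta_pos": [15, -1, 0], "turn": 0}, {"delta_pos": [18, -1, 0], "turn": 0}, {"delta_pos": [21, -1, 0], "turn": 0}, {"delta_pos": [23, -1, 0], "turn": 0}, {"delta_pos": [24, -1, 0], "turn": 0}]'

```text
time_s: 23.48
tool_pos: [0.4767, -0.2887, 0.09]
tool_rot: [-180.0, -0.1, -87.2]
force: [-2.0, -2.7, 2.5]
grip_width: 0.0201
```

```bash
python3 fz.py
```

```text
[-0.17 -2.75  0.59] [ 0.4768 -0.2887  0.09  ] 23.6833 0.01996721090755038 [-0.84 -0.02 -0.15]
```

Request:
arm_command --steps '[{"delta_pos": [2, 0, 0], "turn": 0}, {"delta_pos": [4, 0, 0], "turn": 0}, {"delta_pos": [6, 0, 0], "turn": 0}, {"delta_pos": [8, 0, 0], "turn": 0}, {"delta_pos": [10, 0, 0], "turn": 0}, {"delta_pos": [12, 0, 0], "turn": 0}, {"delta_pos": [14, 0, 0], "turn": 0}, {"delta_pos": [14, 0, 0], "turn": 0}]'

```text
time_s: 24.35
tool_pos: [0.4893, -0.2884, 0.09]
tool_rot: [179.9, 0.0, -87.2]
force: [-3.2, -1.2, 4.9]
grip_width: 0.0195
```

```bash
python3 fz.py;python3 - <<'E'
from h import *
im=env.read_camera('side');cv2.imwrite('pics/s12.png',cv2.resize(im[170:390,260:480],None,fx=3,fy=2.7,interpolation=cv2.INTER_CUBIC))
im=env.read_camera('wrist');cv2.imwrite('pics/w12.png',im)
E
```

```text
[-4.21 -1.88  5.13] [ 0.4894 -0.2883  0.09  ] 24.55 0.019747507355332088 [-0.56  0.99 -0.17]
```

View pics/s12.png

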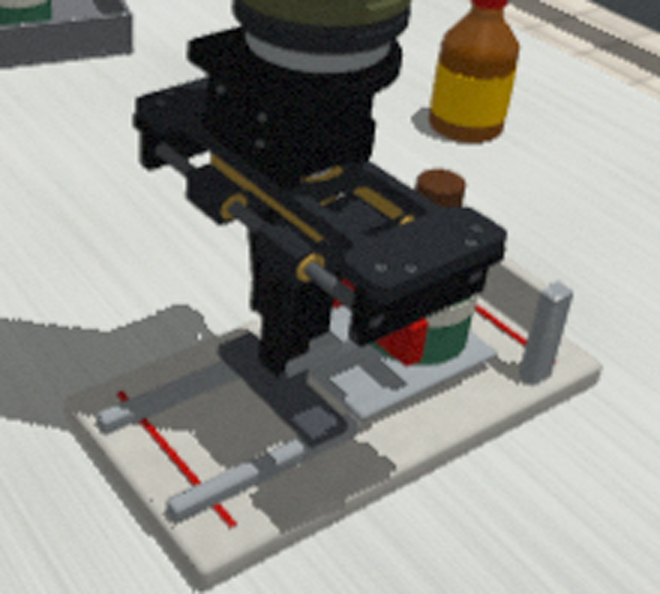

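View pics/w12.png

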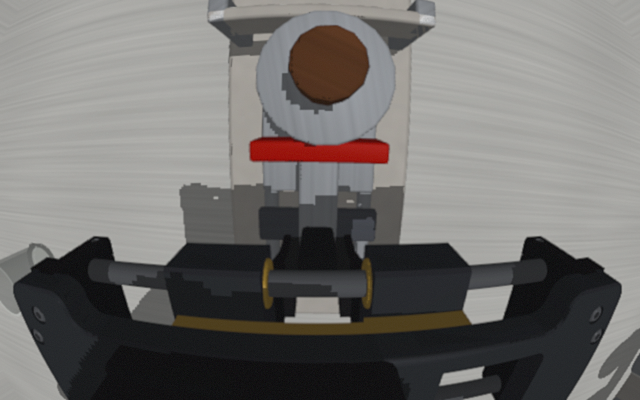

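The pad is now against the tin and the force is 4 N. I'll keep going slowly.

Request:
arm_command --steps '[{"delta_pos": [1.5, 0, 0], "turn": 0}, {"delta_pos": [3, 0, 0], "turn": 0}, {"delta_pos": [4.5, 0, 0], "turn": 0}, {"delta_pos": [6, 0, 0], "turn": 0}, {"delta_pos": [6, 0, 0], "turn": 0}, {"delta_pos": [6, 0, 0], "turn": 0}]'

```text
time_s: 25.15
tool_pos: [0.4954, -0.2882, 0.09]
tool_rot: [179.9, 0.1, -87.2]
force: [-4.6, -1.2, 5.6]
grip_width: 0.02
```

```bash
python3 fz.py
```

```text
[-4.47 -1.25  5.93] [ 0.4954 -0.2881  0.09  ] 25.35 0.01991540364248003 [-0.49  1.   -0.16]
```

Request:
arm_command --steps '[{"delta_pos": [1, 0, 0], "turn": 0}, {"delta_pos": [2, 0, 0], "turn": 0}, {"delta_pos": [3, 0, 0], "turn": 0}, {"delta_pos": [3, 0, 0], "turn": 0}, {"delta_pos": [3, 0, 0], "turn": 0}]'

```text
time_s: 25.77
tool_pos: [0.496, -0.2881, 0.0899]
tool_rot: [179.6, 0.2, -87.2]
force: [-9.4, 0.2, 10.5]
grip_width: 0.0204
```

```bash
python3 fz.py
```

```text
[-10.37   0.08  10.44] [ 0.496  -0.2881  0.0899] 25.9667 0.01984906117789739 [-0.17  2.21 -0.09]
```

The handle stopped at 0.496 and the force jumped to about 10 N, so the tin is against the fence. I'll check the images before releasing.

```bash
python3 - <<'E'
from h import *
im=env.read_camera('scene');cv2.imwrite('pics/c13.png',cv2.resize(im[150:310,140:320],None,fx=4,fy=3.7,interpolation=cv2.INTER_CUBIC))
im=env.read_camera('wrist');cv2.imwrite('pics/w13.png',im)
E
```

```text
(no output)
```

View pics/c13.png

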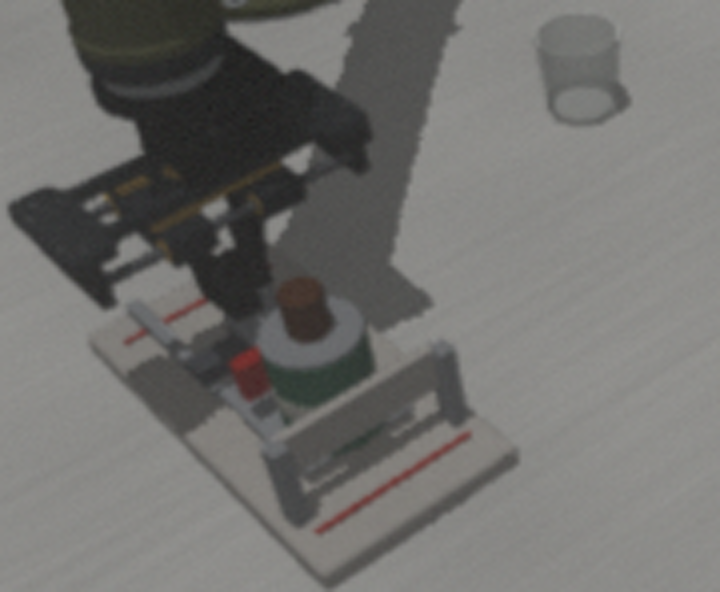

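View pics/w13.png

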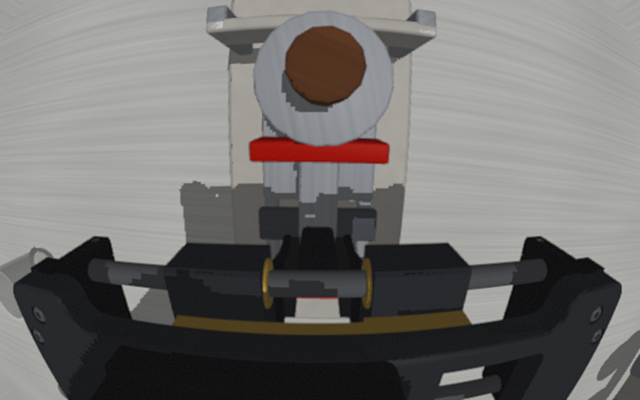

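The tin is against the fence with the pad against the tin. I'll ease the load, open and retreat.

Request:
arm_command --steps '[{"delta_pos": [-2, 0, 0], "turn": 0}, {"delta_pos": [-2, 0, 0], "turn": 0}, {"delta_pos": [-2, 0, 0], "turn": 0}]'

```text
time_s: 26.32
tool_pos: [0.4959, -0.2882, 0.0899]
tool_rot: [179.8, 0.1, -87.2]
force: [-5.2, -1.4, 6.9]
grip_width: 0.0201
```

Request:
arm_command --steps '[{"delta_pos": [0, 0, 0], "turn": 0}, {"delta_pos": [0, 0, 0], "turn": 0}, {"delta_pos": [0, 0, 0], "turn": 0}, {"delta_pos": [0, 0, 0], "turn": 0}, {"delta_pos": [0, 0, 0], "turn": 0}, {"delta_pos": [0, 0, 0], "turn": 0}, {"delta_pos": [0, 0, 0], "turn": 0}, {"delta_pos": [0, 0, 0], "turn": 0}]' --gripper 60

```text
time_s: 26.98
tool_pos: [0.4974, -0.2882, 0.0899]
tool_rot: [180.0, -0.0, -87.2]
force: [0.9, -0.1, -0.1]
grip_width: 0.0583
```

Request:
arm_command --steps '[{"delta_pos": [0, 0, 10], "turn": 0}, {"delta_pos": [0, 0, 30], "turn": 0}, {"delta_pos": [0, 0, 60], "turn": 0}, {"delta_pos": [0, 0, 90], "turn": 0}, {"delta_pos": [-30, 0, 130], "turn": 0}, {"delta_pos": [-60, 0, 150], "turn": 0}, {"delta_pos": [-60, 0, 150], "turn": 0}, {"delta_pos": [-60, 0, 150], "turn": 0}]'

```text
time_s: 27.65
tool_pos: [0.4369, -0.2898, 0.243]
tool_rot: [-179.6, 0.1, -87.3]
force: [0.7, 1.1, 1.2]
grip_width: 0.06
```

```bash
python3 - <<'E'
from h import *
np.set_printoptions(precision=4,suppress=True)
o=env.get_obs();print(o['tool_pos'],o['tool_rot'],o['time_s'],o['force'])
mT=wproj_setup()
im=env.read_camera('wrist');cv2.imwrite('pics/w14.png',im)
for t,z in [('keeper_handle',.103),('keeper_face',.073),('fence_face',.074),('tin_a_center',.079)]:
  for r in env.landmark_of('wrist',t)[:2]:print(t,r,wz(r['location'],z,mT))
im=env.read_camera('side');cv2.imwrite('pics/s14.png',im)
cv2.imwrite('pics/s14z.png',cv2.resize(im[170:390,260:480],None,fx=3,fy=2.7,interpolation=cv2.INTER_CUBIC))
E
```

```text
[ 0.4369 -0.2898  0.243 ] [-179.5544    0.0926  -87.3332] 27.65 [0.7001 1.0843 1.2489]
keeper_handle {'location': [319.1, 133.6], 'p': 0.62} [ 0.4965 -0.2878  0.103 ]
keeper_handle {'location': [20.0, 92.9], 'p': 0.3} [0.5672 0.1354 0.103 ]
keeper_face {'location': [319.3, 76.4], 'p': 0.7} [ 0.5567 -0.2853  0.073 ]
fence_face {'location': [21.4, 95.2], 'p': 0.35} [0.5683 0.1713 0.074 ]
tin_a_center {'location': [0.4, 95.7], 'p': 0.98} [0.5765 0.234  0.079 ]
```

View pics/w14.png

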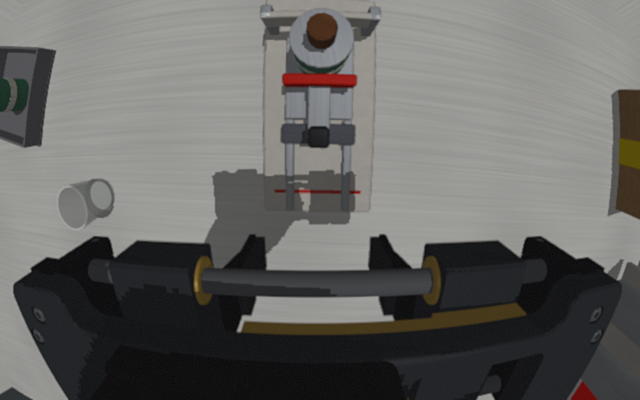

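View pics/s14z.png

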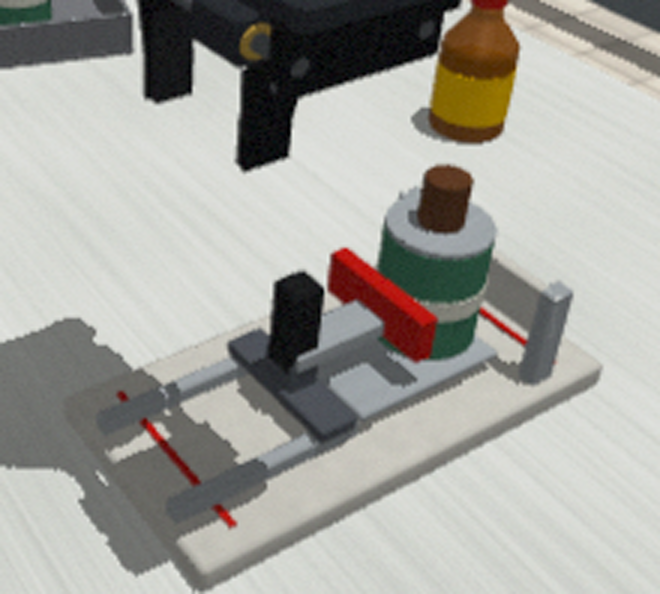

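View pics/s14.png

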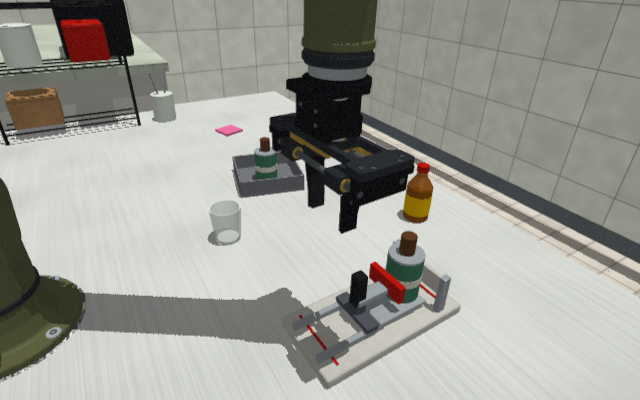

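```bash
python3 - <<'E'
from h import *
im=env.read_camera('scene');cv2.imwrite('pics/c14.png',cv2.resize(im[200:310,170:290],None,fx=6,fy=5,interpolation=cv2.INTER_CUBIC))
a=cv2.imread('pics/w14.png');cv2.imwrite('pics/w14z.png',cv2.resize(a[0:150,250:390],None,fx=4.5,fy=4,interpolation=cv2.INTER_CUBIC))
E
```

```text
(no output)
```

View pics/c14.png

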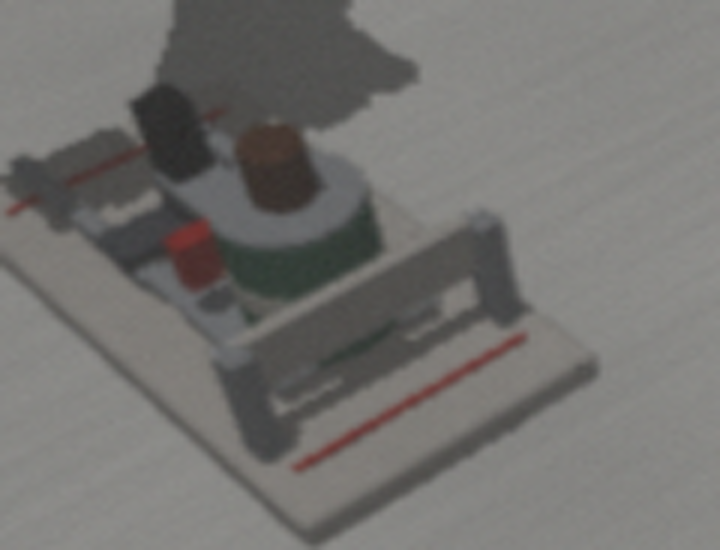

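View pics/w14z.png

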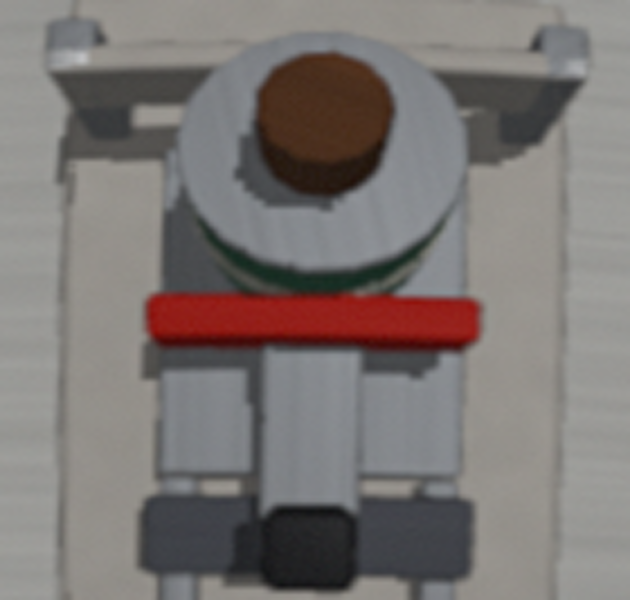

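```bash
python3 - <<'E'
from h import *
np.set_printoptions(precision=4,suppress=True)
Zp=lambda p:(p[0]/6+170-.4,p[1]/5+200-.4)
for p in[(240,337),(310,300),(400,254),(465,222)]:print('fence kside top',atz('scene',Zp(p),.092))
for p in[(222,258),(384,195),(303,160)]:print('lid',atz('scene',Zp(p),.122))
mT=wproj_setup()
W=lambda p:(p[0]/4.5+250-.4,p[1]/4-.4)
for p in[(180,150),(468,150),(325,32)]:print('lid w',wz(W(p),.122,mT))
for p in[(52,68),(160,70),(500,78),(580,80)]:print('fence w',wz(W(p),.092,mT))
for p in[(150,298),(315,296),(478,302)]:print('pad front w',wz(W(p),.089,mT))
E
```

```text
fence kside top [ 0.6253 -0.3319  0.092 ]
fence kside top [ 0.6248 -0.302   0.092 ]
fence kside top [ 0.6249 -0.2625  0.092 ]
fence kside top [ 0.6257 -0.2332  0.092 ]
lid [ 0.6079 -0.3223  0.122 ]
lid [ 0.6167 -0.2587  0.122 ]
lid [ 0.5768 -0.2692  0.122 ]
lid w [ 0.5842 -0.2552  0.122 ]
lid w [ 0.5874 -0.3119  0.122 ]
lid w [ 0.6143 -0.2823  0.122 ]
fence w [ 0.6141 -0.2222  0.092 ]
fence w [ 0.6134 -0.2465  0.092 ]
fence w [ 0.6156 -0.3213  0.092 ]
fence w [ 0.6172 -0.3392  0.092 ]
pad front w [ 0.5537 -0.2473  0.089 ]
pad front w [ 0.5555 -0.2835  0.089 ]
pad front w [ 0.5565 -0.3194  0.089 ]
```

In the wrist view the lid's far edge is at x ≈ 0.614 and the fence at about 0.614–0.615. Pad to fence is about 59–60 mm, so the tin is snug. I'm handing in.

```bash
python3 -c "
from cell import env
print(env.sign_off())"
```

```text
the job is handed in; nothing more can be done
None
```

I placed both tins, slid the keeper up and handed the job in at about 28 s of the 72 s allowed. The sign-off gives no verdict, so what follows is from my own checks.

- **Which tin is which:** The tin that stood nearer the tray pulled about 2.4 N when lifted (about 0.24 kg), so it is the nearly empty one. The other pulled about 7.3 N (about 0.74 kg), so it is the full one.
- **Nearly empty tin:** I set it down on the tray floor, close to the middle. It looked upright in the last side picture.
- **Full tin on the pan:** I lowered it onto the pan with the keeper still back. The pan sank about 14 mm, judged from the tool height, until the wrist force was near zero; then I let go.
- **Keeper:** I slid it about 44 mm until it stopped. The push force rose from about 4.5 N to 10 N, with the tin against the fence. I then let go of the handle and moved clear.

**Last checks:** In the last wrist picture the tin's lid was within 1–2 mm of the fence, and pad to fence measured 59–60 mm for the 60 mm tin. The tin is within a few millimetres of the pan's middle line.

**Disagreement:** The scene camera put the fence about 10 mm further out than the wrist camera, but it also put the lid 4–6 mm off and misplaced it sideways, so I trusted the wrist view and the force jump.

**Bystanders:** I saw no contact with the cups, syrup bottle or beaker, though I did not measure their positions again at the end.

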